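Latch the clamp band of a bench filter housing

ROBOT

A 6-joint arm with a two-finger parallel gripper is mounted at the origin on the work surface. World frame = base frame: x ahead of the robot, y to its left, z up, the work surface at z = 0. Lengths are in m, angles in rad, forces in N, time in s.
With the tool pointing down it reaches from about 0.375 to 0.975 m from the base axis. Payload 3.8 kg.
Tool frame: the origin (TCP) lies on the centre line of the jaws, within the pads' length; the fingertips stand 25 mm ahead of it and the grasp point (between the pads) lies 6 mm ahead of it; z points along the fingers, y is the direction in which the jaws open and shut (so a half turn about z gives the same grasp; the last joint's range is limited). The gripper opens to 85 mm and grips with 20 to 120 N. Pads are 22 mm wide; open, the fingers measure 114 mm over their backs; the gripper's body (76 mm by 85 mm) begins 54 mm behind the grasp point. The pads swing forward as they close: fully open they stand 13 mm farther back than shut.
Start: joints at [-1.267, 0.264, 1.604, -0, 1.274, -0.037], TCP at [0.226, -0.636, 0.256] pointing down, gripper open.
Joint ranges: [-2.63, 2.63], [-0.94, 2.18], [0.31, 2.57], [-1.31, 4.45], [0, 2.66], [-2.55, 2.55]. Speed limits (rad/s): [2.57, 2.57, 3.14, 3.14, 3.14, 3.14].

INTERFACE

Orientations are given as a rotation vector (axis times angle).
In Python, from workcell import bot gives the robot as it stands.
- The arm moves only by the tool servo_tool, never from a script. Its argument "moves" is a list of rows, each a list of 3 entries, a list of its own where there are three numbers: the closure in counts, from 0 (fully open) to 255 (shut), then the shift along the tool's x, y, z in m, then the turn about the tool's z in rad. A call has exactly 8 rows; each row shifts and turns the pose as measured when the row begins, along the tool's axes as they then stand; what a row does not reach is not made up. A row lasts 1/12 s, in which the tool goes at most 41.7 mm and 7.16 degrees, less where a joint would pass 70% of its speed; a pose out of reach is approached as far as the arm can. A call is refused whole if a number of a shift passes 0.0417 or a number of a turn 0.125, either way. A call with a gripper value outside its range is refused whole. The fingers move at their own pace and stop on an object; "newtons" is the grip in N (left out, the last holds). Time passes only in rows, so rows that do not move let the fingers close, or fill a call up. It gives the time, the measured TCP pose, the force and the opening at its end, in the units of the state.
- bot.read_state(): the state, without advancing time (a new reading comes with each control period).
- bot.read_camera(name): name is "scene" or "top" or "wrist"; returns a dict with "pixels" (384x512x3 uint8, red, green, blue), "depth" (384x512 float32, m along the optical axis (not along the pixel's ray), 0 where there is no reading), "intrinsics" (3x3 intrinsics, pixels), "R" (3x3) and "t" (3): a world point X has camera coordinates R X + t. Camera axes: x right, y down, z forward; pixel columns grow to the right and rows downward; lengths in m; the calibration is good to about 2 mm. The wrist camera is an equidistant fisheye: a pixel r from the principal point sees the ray r / f radians off the axis. A picture is of the moment at which its call begins.
- bot.finish_job(): hands the job in, once; it reports no verdict.
The state is a dict: "time": time; "q": joint angles; "joint_vel": joint speeds; "joint_torque": joint torques, N m; "tool_pos": TCP position; "tcp_rot": TCP orientation; "wrist_force": force on the tool from outside, world axes, zero at the start; "torque": the same for the moment, N m; "width": opening from 0.0 (shut) to 1.0 (fully open).
Only numpy, scipy, OpenCV 4.12 (cv2) and the standard library are available. Lean on these libraries where they do the work, as an engineer would, in place of code of your own. Each camera call takes 0.05 s, during which the arm holds its last target.

TASK

The clamp band of the stainless filter housing is round its flanges, but the toggle latch on top is undone. Lift the latch's wire bail over the nose of the keeper so that its bar sits in the hook, then press the lever over past centre until it is fully home and the band is held shut. Work by feel and gently: do not force the bail against the keeper, do not slam or lean hard on the lever, and leave the bottle, tip box and spare gasket where they are.

Things in the scene. Friction and masses are not known exactly. Their poses are not given: they have to be found in the camera images.
- housing: Stainless filter housing on a dark cradle, fixed: shell 114 mm diameter, axis level at z 90 mm; a 30 mm wide clamp band (top at z 162 mm) with a toggle latch on top. Origin on the bench under the band's centre; x along the shell to the domed end (+80 mm; other end -218 mm), y to the keeper's side (the lever closes to -y), z up. The latch works in the plane x = 0.
- lever_pivot (a point): The lever's hinge pin, fixed on the housing at x 0, y -22, z 178 mm of its frame; axes as the housing's. Two cheeks, 14 mm wide in y, hold it and rise to z 184 mm.
- handle: The latch lever, plain steel: a strip 26 mm wide, 5 mm thick, 35 mm long from its pin, running at 205 degrees minus the lever angle (housing's y-z plane, 0 = +y, 90 = up); then the handle proper, 32 mm wide, 45 mm long, at 235 degrees minus the lever angle. Origin on the lever's pin (not in the handle); axes as the housing's when home.
- lever_angle (a joint): 0 = home, handle down on the -y side; grows as the handle is lifted; stop at 1.73. Stiff: stays where left. With the bail hooked it turns easily down to about 1.35; below that it draws the band, needing up to about 9 N square on lever_pad; centre is near 0.15, past which it snaps to its hard stop at 0.
- lever_pad (a point): Where a thumb presses: middle of the handle's outer face, 11 mm from the handle's end and 67 mm from the pivot, in direction 217.7 degrees minus the lever angle (housing's y-z plane, 0 = +y, 90 = up).
- bail: Bail: stirrup of 6 mm steel rod, 52 mm wide over its two arms, with a cross bar 67.2 mm from its pins. The pins are on the lever, 18 mm from lever_pivot in direction 188 degrees minus the lever angle (housing's y-z plane, 0 = +y, 90 = up). Origin midway between the pins, x along the bar. Stiff pins: it stays where put.
- bail_angle (a joint): Bail against lever: the bail's arms point up from the +y direction by (bail_angle - lever_angle). Pulling the bar to +y draws the lever up towards its stop, against about 3 N of friction.
- bail_bar (a point): Middle of the bail's cross bar (6 mm diameter, 52 mm long, along the housing's x). Can be gripped over its ends, fingers outside the arms. With the lever at its stop the bar can go only about 1 mm farther to +y than it must to pass the keeper's nose.
- keeper (a point): Seat of the bar's centre in the keeper's hook, on the band's swinging half; axes nearly the housing's. Hook 30 mm wide: upright with its face 3 mm to -y; a nose sloping down to +y, its end 4 mm to +y and 3 to 7 mm above; foot 7 mm below. The bar must go down outside the nose (its centre 7 mm to +y), to 1 to 3 mm below the seat, then back to -y under the nose to the upright.
- band: Swinging half of the clamp band (+y side) with the keeper, hinged under the housing. Origin on its hinge, 18 mm above the bench; axes as the housing's when shut.
- band_angle (a joint): Band opening: about 0 when shut; sprung open to 0.050 (8 mm at the keeper, to +y). The spring takes about 15 N at the keeper to start moving and 100 N to shut, so only the lever can hold it shut. Well latched it reads about 0.01.
- bottle: Amber bottle, 70 mm diameter, 165 mm high, loose bystander; origin under its centre.
- tip_box: White pipette-tip box 118 x 82 x 68 mm, loose bystander; origin under its centre.
- gasket: Spare black gasket ring, 122 mm diameter, 6 mm high, loose bystander lying flat; origin under its centre.

How it is judged:
On the way, in this order (a step that is already met when the one before it is completed fails the run):
1. the bail's bar lies in the keeper's hook (distance between bail_bar and keeper below 0.005 m), for 0.1 s.
2. the lever is home (value of joint lever_angle below 0.05 rad), for 0.2 s.
At the end, for the whole second after the job is handed in: The lever is home (angle under 0.05 rad), the bail's bar is in the keeper's hook within 5 mm of its seat and the band is drawn to under 0.018 rad; the bottle, tip box and gasket stand within 15 mm of where they were (value of joint lever_angle below 0.05 rad and distance between bail_bar and keeper below 0.005 m and value of joint band_angle below 0.018 rad); the robot touches nothing.
It fails at once if the bail is pushed or dragged against the keeper with more than 25 N while the lever still stands open (angle over 1.45 rad) (contact force between bail and band above 25 N and value of joint lever_angle above 1.45 rad).
It fails at once if the fingers push on the lever's handle with more than 25 N (contact force between the fingers and handle above 25 N).
It fails at once if the bottle, tip box or gasket is moved by more than 15 mm (distance of any of bottle, tip_box, gasket from where it was at the start of the episode above 0.015 m).
It also fails if it takes over 58 s, if anything falls off the work surface, if the arm or the gripper's body presses on something with over 40 N, if the wrist force passes 120 N, or if a joint passes its speed limit or range.

## Working session

There is one attempt and no reset: what is moved stays moved. The work goes in short steps, Python scripts to look and compute and a tool call to move; the robot and the scene stay as the last step left them, time stands still between calls to the robot, and variables do not carry over. Pictures are saved under pics/ and viewed, and the job is handed in when it is done.

Besides the shell and the picture viewer there is one more tool, called after ">>>" as a command line: name --argument value ..., lists and objects as JSON in quotes. servo_tool: Moves the arm, as the interface text tells. Its arguments: {"type":"object","properties":{"moves":{"type":"array","items":{"type":"array"}},"newtons":{"type":"number"}},"required":["moves"]}

```bash
mkdir -p pics; ls; cat > h.py <<'E'
import numpy as np,cv2
from workcell import bot
from scipy.spatial.transform import Rotation as Ro
def st():
    s=bot.read_state(); print('t',round(s['time'],2),'p',np.round(s['tool_pos'],4),'r',np.round(s['tcp_rot'],3),'F',np.round(s['wrist_force'],1),'w',round(s['width'],3),'q',np.round(s['q'],3)); return s
def cam(n,save=None):
    c=bot.read_camera(n)
    np.savez('last_'+n,**c)
    if save: cv2.imwrite('pics/'+save+'.png',c['pixels'][:,:,::-1])
    return c
E
python3 - <<'E'
from h import *
s=st()
for n in ['scene','top','wrist']:
    c=cam(n,n+'0'); print(n,c['intrinsics'].round(1).tolist(),c['R'].round(3).tolist(),c['t'].round(3).tolist())
E
```

```text
pics
t 0.0 p [ 0.2254 -0.6355  0.255 ] r [-3.094 -0.532  0.   ] F [0.8 0.1 0.1] w 1.003 q [-1.267  0.265  1.605 -0.     1.274 -0.037]
scene [[380.1, 0.0, 263.1], [0.0, 380.1, 195.5], [0.0, 0.0, 1.0]] [[0.884, 0.466, 0.02], [0.265, -0.466, -0.844], [-0.384, 0.752, -0.536]] [-0.541, -0.04, 1.33]
top [[402.7, 0.0, 254.0], [0.0, 402.7, 193.8], [0.0, 0.0, 1.0]] [[-0.007, -1.0, -0.0], [-0.98, 0.007, -0.201], [0.201, -0.001, -0.98]] [0.022, 0.612, 1.112]
wrist [[297.3, 0.0, 261.4], [0.0, 297.3, 195.3], [0.0, 0.0, 1.0]] [[0.333, -0.943, -0.001], [-0.906, -0.32, 0.278], [-0.263, -0.091, -0.961]] [-0.674, -0.036, 0.379]
```

View pics/scene0.png

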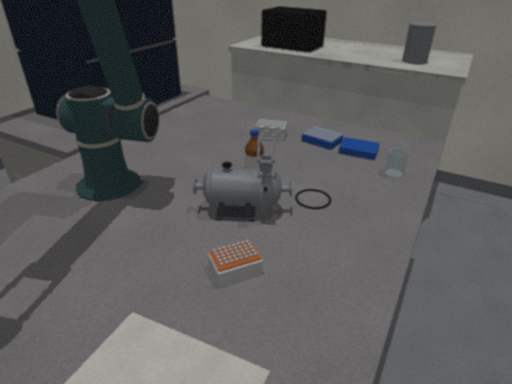

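View pics/top0.png

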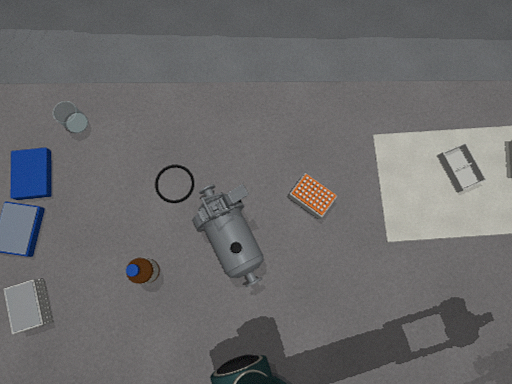

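View pics/wrist0.png

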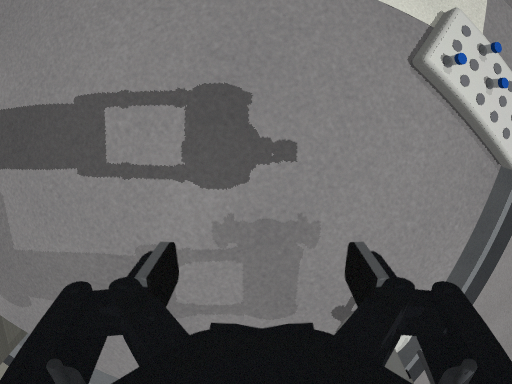

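```bash
python3 - <<'E'
import cv2
a=cv2.imread('pics/top0.png')[160:300,160:290];cv2.imwrite('pics/topz.png',cv2.resize(a,None,fx=4.2,fy=4.2,interpolation=cv2.INTER_CUBIC))
a=cv2.imread('pics/scene0.png')[120:230,180:330];cv2.imwrite('pics/scz.png',cv2.resize(a,None,fx=5,fy=5,interpolation=cv2.INTER_CUBIC))
E
```

```text
(no output)
```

View pics/topz.png

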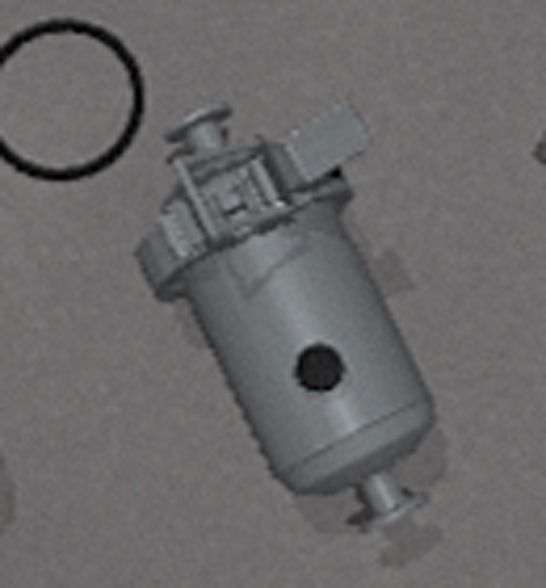

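View pics/scz.png

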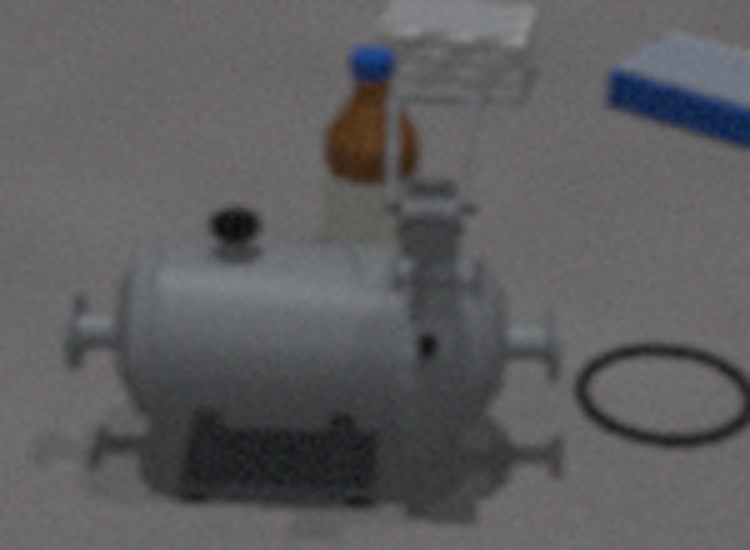

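```bash
cat >> h.py <<'E'
def ray(c,u,v,wrist=False):
    K=c['intrinsics']; x=(u-K[0,2])/K[0,0]; y=(v-K[1,2])/K[1,1]
    if wrist:
        r=np.hypot(x,y); d=np.array([x/r*np.sin(r),y/r*np.sin(r),np.cos(r)]) if r>0 else np.array([0,0,1.])
    else: d=np.array([x,y,1.])
    return -c['R'].T@c['t'], c['R'].T@d
def onz(c,u,v,z,wrist=False):
    o,d=ray(c,u,v,wrist); return o+d*(z-o[2])/d[2]
def proj(c,X,wrist=False):
    p=c['R']@np.asarray(X)+c['t']; K=c['intrinsics']
    if wrist:
        n=np.hypot(p[0],p[1]); th=np.arctan2(n,p[2]); return K[0,2]+K[0,0]*th*p[0]/n, K[1,2]+K[1,1]*th*p[1]/n
    return K[0,2]+K[0,0]*p[0]/p[2],K[1,2]+K[1,1]*p[1]/p[2]
E
python3 - <<'E'
from h import *
c=np.load('last_top.npz')
a=onz(c,206.4,187.4,.1);b=onz(c,252.4,282.6,.1);d=a-b;print(a,b,np.linalg.norm(d),np.degrees(np.arctan2(d[1],d[0])))
# depth cloud in housing region
D=c['depth'];v,u=np.mgrid[160:300,160:290];z=D[160:300,160:290]
K=c['intrinsics'];P=np.stack([(u-K[0,2])/K[0,0]*z,(v-K[1,2])/K[1,1]*z,z],-1).reshape(-1,3)
X=(P-c['t'])@c['R'];X=X[z.ravel()>0]
m=X[:,2]>.03;print(m.sum(),X[:,2].max())
# bench check
print(np.median(X[~m][:,2]))
Y=X[m];
# shell: cylinder fit points
from scipy.optimize import least_squares
ang=np.arctan2(d[1],d[0])
e=d/np.linalg.norm(d)
s=(Y-b)@e
sh=Y[(s>.05)&(s<.14)&(Y[:,2]>.1)&(Y[:,2]<.15)]
def f(p):
    n=np.array([-np.sin(p[0]),np.cos(p[0])]);q=sh[:,:2]@n-p[1]
    return np.hypot(q,sh[:,2]-p[2])-.057
r=least_squares(f,[ang,0,.09],loss='soft_l1',f_scale=.002);print(np.degrees(r.x[0]),r.x, np.std(f(r.x)))
E
```

```text
[0.62417047 0.1521367  0.1       ] [0.36024086 0.02353749 0.1       ] 0.29359256658159816 25.977573900781472
3943 0.24907605937540445
-0.0005570899166701206
26.92232964603273 [ 0.46988329 -0.14679081  0.08909227] 0.0016529521155659482
```

```bash
cat >> h.py <<'E'
def tri(obs):
    A=np.zeros((3,3));b=np.zeros(3)
    for o,d in obs:
        d=d/np.linalg.norm(d);M=np.eye(3)-np.outer(d,d);A+=M;b+=M@o
    X=np.linalg.solve(A,b);return X,[np.linalg.norm((np.eye(3)-np.outer(d,d)/(d@d))@(X-o)) for o,d in obs]
def plan(dst,yaw,n,lim=0.0417,g=0,s=None):
    """rows from measured pose to world dst, tool y heading yaw(rad)"""
    s=s or bot.read_state();R=Ro.from_rotvec(s['tcp_rot']).as_matrix();p=np.array(s['tool_pos'])
    y0=np.arctan2(R[1,1],R[0,1]);dy=(yaw-y0+np.pi)%(2*np.pi)-np.pi
    k=-dy/n;d=(np.asarray(dst)-p)/n;print('per row turn',k,'shift',np.abs(d).max());T=R.copy()
    rows=[]
    for i in range(n):
        rows.append([g,(T.T@d).round(4).tolist(),round(k,4)]);T=T@Ro.from_rotvec([0,0,k]).as_matrix()
    for i in range(0,n,8):print(rows[i:i+8])
E
python3 - <<'E'
from h import *
t=np.load('last_top.npz');s=np.load('last_scene.npz');w=np.load('last_wrist.npz')
print(tri([ray(t,207,207.6),ray(s,266.8,139.4)]))
ws=bot.read_state();R=Ro.from_rotvec(ws['tcp_rot']).as_matrix()
cp=-w['R'].T@w['t'];print('cam in tool',R.T@(cp-ws['tool_pos']),'axis',R.T@w['R'][2])
e=np.array([np.cos(.46988),np.sin(.46988)]);n=np.array([-e[1],e[0]])
print(n*-.14679)
for f in [np.array([.6242,.1521])]:
  o=f@e-.079;O=o*e+n*-.1468;print(O)
E
```

```text
(array([0.5445719 , 0.13444351, 0.23996221]), [np.float64(0.0025557749296668646), np.float64(0.002555774929666791)])
cam in tool [ 0.07056597 -0.00052597 -0.11815084] axis [-2.78061709e-01  1.76181995e-04  9.60563197e-01]
[ 0.06646347 -0.13088129]
[0.55366717 0.11651681]
```

```bash
python3 - <<'E'
from h import *
plan([.5537,.1165,.38],.4699,24)
E
```

```text
per row turn -0.07082921521710817 shift 0.03134087262991097
[[0, [0.0234, -0.025, -0.0052], np.float64(-0.0708)], [0, [0.0251, -0.0233, -0.0052], np.float64(-0.0708)], [0, [0.0267, -0.0214, -0.0052], np.float64(-0.0708)], [0, [0.0281, -0.0195, -0.0052], np.float64(-0.0708)], [0, [0.0294, -0.0174, -0.0052], np.float64(-0.0708)], [0, [0.0306, -0.0153, -0.0052], np.float64(-0.0708)], [0, [0.0316, -0.0131, -0.0052], np.float64(-0.0708)], [0, [0.0324, -0.0109, -0.0052], np.float64(-0.0708)]]
[[0, [0.0331, -0.0085, -0.0052], np.float64(-0.0708)], [0, [0.0336, -0.0062, -0.0052], np.float64(-0.0708)], [0, [0.034, -0.0038, -0.0052], np.float64(-0.0708)], [0, [0.0342, -0.0014, -0.0052], np.float64(-0.0708)], [0, [0.0342, 0.0011, -0.0052], np.float64(-0.0708)], [0, [0.034, 0.0035, -0.0052], np.float64(-0.0708)], [0, [0.0337, 0.0059, -0.0052], np.float64(-0.0708)], [0, [0.0332, 0.0083, -0.0052], np.float64(-0.0708)]]
[[0, [0.0325, 0.0106, -0.0052], np.float64(-0.0708)], [0, [0.0317, 0.0129, -0.0052], np.float64(-0.0708)], [0, [0.0307, 0.0151, -0.0052], np.float64(-0.0708)], [0, [0.0296, 0.0172, -0.0052], np.float64(-0.0708)], [0, [0.0283, 0.0193, -0.0052], np.float64(-0.0708)], [0, [0.0268, 0.0212, -0.0052], np.float64(-0.0708)], [0, [0.0253, 0.0231, -0.0052], np.float64(-0.0708)], [0, [0.0236, 0.0248, -0.0052], np.float64(-0.0708)]]
```

>>> servo_tool --moves '[[0,[0.023,-0.025,-0.01],-0.07],[0,[0.025,-0.023,-0.01],-0.07],[0,[0.027,-0.021,-0.01],-0.07],[0,[0.028,-0.02,-0.01],-0.07],[0,[0.029,-0.017,-0.01],-0.07],[0,[0.031,-0.015,-0.01],-0.07],[0,[0.032,-0.013,-0.01],-0.07],[0,[0.032,-0.011,-0.01],-0.07]]'

```text
time: 0.82
tool_pos: [0.3326, -0.3786, 0.3293]
tcp_rot: [-2.804, -1.382, 0.001]
wrist_force: [0.8, 0.0, -0.7]
width: 0.997
```

```bash
python3 - <<'E'
from h import *
st();plan([.5537,.1165,.38],.4699,18)
E
```

```text
t 0.82 p [ 0.3326 -0.3786  0.3293] r [-2.804e+00 -1.382e+00  1.000e-03] F [ 0.8  0.  -0.7] w 0.997 q [-0.901 -0.092  1.856  0.002  1.394 -0.246]
per row turn -0.06250569322161222 shift 0.027506323564233635
[[0, [0.0293, -0.0071, -0.0025], np.float64(-0.0625)], [0, [0.0297, -0.0052, -0.0025], np.float64(-0.0625)], [0, [0.03, -0.0034, -0.0025], np.float64(-0.0625)], [0, [0.0301, -0.0015, -0.0025], np.float64(-0.0625)], [0, [0.0301, 0.0004, -0.0025], np.float64(-0.0625)], [0, [0.0301, 0.0023, -0.0025], np.float64(-0.0625)], [0, [0.0299, 0.0042, -0.0025], np.float64(-0.0625)], [0, [0.0295, 0.006, -0.0025], np.float64(-0.0625)]]
[[0, [0.0291, 0.0079, -0.0025], np.float64(-0.0625)], [0, [0.0286, 0.0097, -0.0025], np.float64(-0.0625)], [0, [0.0279, 0.0114, -0.0025], np.float64(-0.0625)], [0, [0.0271, 0.0131, -0.0025], np.float64(-0.0625)], [0, [0.0263, 0.0148, -0.0025], np.float64(-0.0625)], [0, [0.0253, 0.0164, -0.0025], np.float64(-0.0625)], [0, [0.0242, 0.018, -0.0025], np.float64(-0.0625)], [0, [0.023, 0.0194, -0.0025], np.float64(-0.0625)]]
[[0, [0.0218, 0.0208, -0.0025], np.float64(-0.0625)], [0, [0.0204, 0.0222, -0.0025], np.float64(-0.0625)]]
```

>>> servo_tool --moves '[[0,[0.032,-0.006,-0.004],-0.068],[0,[0.032,-0.004,-0.004],-0.068],[0,[0.032,-0.002,-0.004],-0.068],[0,[0.032,0.0,-0.004],-0.068],[0,[0.032,0.002,-0.004],-0.068],[0,[0.032,0.004,-0.004],-0.068],[0,[0.032,0.006,-0.004],-0.068],[0,[0.031,0.008,-0.004],-0.068]]'

```text
time: 1.48
tool_pos: [0.4438, -0.1324, 0.3661]
tcp_rot: [-2.305, -2.117, -0.007]
wrist_force: [-0.3, 0.6, 0.5]
width: 1.003
```

```bash
python3 - <<'E'
from h import *
st();plan([.5537,.1165,.38],.4699,9)
E
```

```text
t 1.48 p [ 0.4438 -0.1324  0.3661] r [-2.305 -2.117 -0.007] F [-0.3  0.6  0.5] w 1.003 q [-0.35  -0.191  1.876  0.009  1.465 -0.266]
per row turn -0.06162523146239983 shift 0.027650354953558356
[[0, [0.0286, 0.0098, -0.0013], np.float64(-0.0616)], [0, [0.0279, 0.0116, -0.0013], np.float64(-0.0616)], [0, [0.0272, 0.0133, -0.0013], np.float64(-0.0616)], [0, [0.0263, 0.0149, -0.0013], np.float64(-0.0616)], [0, [0.0253, 0.0165, -0.0013], np.float64(-0.0616)], [0, [0.0243, 0.018, -0.0013], np.float64(-0.0616)], [0, [0.0231, 0.0195, -0.0013], np.float64(-0.0616)], [0, [0.0219, 0.0209, -0.0013], np.float64(-0.0616)]]
[[0, [0.0205, 0.0222, -0.0013], np.float64(-0.0616)]]
```

>>> servo_tool --moves '[[0,[0.032,0.011,-0.001],-0.07],[0,[0.031,0.013,-0.001],-0.07],[0,[0.03,0.015,-0.001],-0.07],[0,[0.029,0.017,-0.001],-0.07],[0,[0.028,0.019,-0.001],-0.07],[0,[0.027,0.021,-0.001],-0.07],[0,[0.025,0.022,-0.001],-0.07],[0,[0.024,0.023,-0.001],-0.07]]'

```text
time: 2.15
tool_pos: [0.5465, 0.1308, 0.3766]
tcp_rot: [-1.592, -2.699, -0.011]
wrist_force: [0.8, -0.2, 0.2]
width: 0.999
```

```bash
python3 - <<'E'
from h import *
st();plan([.5537,.1165,.38],.4699,2)
cam('wrist','w1');cam('scene','s1');cam('top','t1')
E
```

```text
t 2.15 p [0.5465 0.1308 0.3766] r [-1.592 -2.699 -0.011] F [ 0.8 -0.2  0.2] w 0.999 q [ 1.840e-01 -1.000e-03  1.684e+00  1.100e-02  1.461e+00 -3.220e-01]
per row turn 0.017534117819780537 shift 0.007127962680478557
[[0, [-0.008, -0.0003, -0.0018], np.float64(0.0175)], [0, [-0.008, -0.0002, -0.0018], np.float64(0.0175)]]
```

View pics/w1.png

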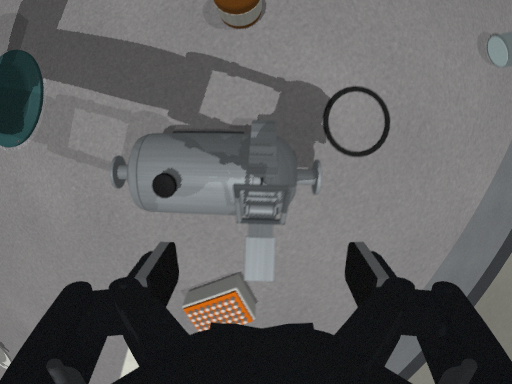

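```bash
python3 - <<'E'
import cv2
a=cv2.imread('pics/w1.png')[110:290,210:330];cv2.imwrite('pics/w1z.png',cv2.resize(a,None,fx=3.3*1,fy=3.3,interpolation=cv2.INTER_CUBIC))
a=cv2.imread('pics/s1.png')[120:230,180:330];cv2.imwrite('pics/s1z.png',cv2.resize(a,None,fx=5,fy=5,interpolation=cv2.INTER_CUBIC))
E
```

```text
(no output)
```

View pics/w1z.png

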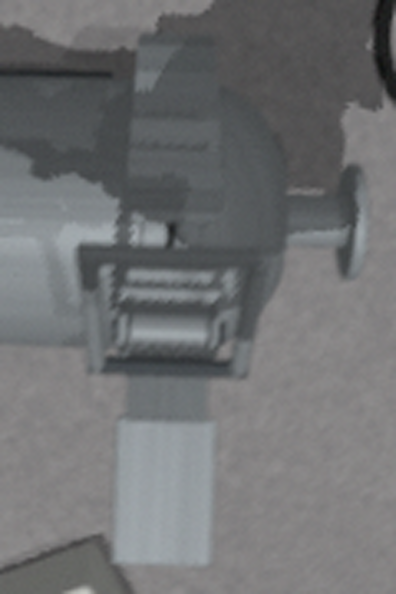

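View pics/s1z.png

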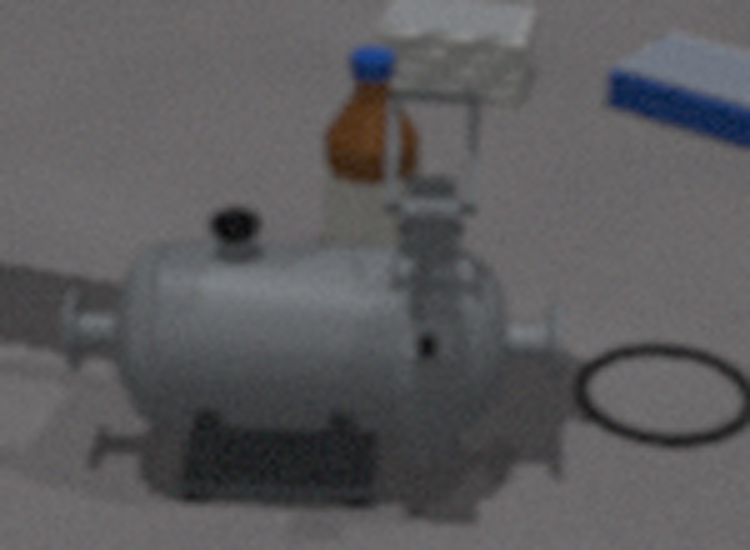

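```bash
cat >> h.py <<'E'
def wcloud(c,u,v):
    z=c['depth'][v,u]; o,d=ray(c,u,v,True); dc=(c['R']@d); return o+d*(z/dc[2]), z
E
python3 - <<'E'
from h import *
w=dict(np.load('last_wrist.npz'));t=dict(np.load('last_top.npz'));s=dict(np.load('last_scene.npz'))
X,r=tri([ray(w,264.7,186.7,True),ray(t,207,207.6),ray(s,266.8,139.4)]);print(X,r)
print(proj(w,X,True),proj(t,X),proj(s,X))
e=np.array([np.cos(.46988),np.sin(.46988),0]);n=np.array([-e[1],e[0],0]);O=np.array([.5537,.1165,0])
H=lambda X:np.array([(X-O)@e,(X-O)@n,X[2]])*1000
print(H(X))
for v in range(170,290,3):
    for u in (259,):
        P,z=wcloud(w,u,v);print(v,z.round(3),H(P).round(1))
E
```

```text
[0.54500615 0.13592271 0.23899973] [np.float64(0.002091103653612866), np.float64(0.0036332850388574576), np.float64(0.0017457320698848957)]
(np.float64(262.563650290169), np.float64(187.67932799069067)) (np.float64(205.89414752230053), np.float64(206.60902158609477)) (np.float64(266.29108890878643), np.float64(139.73330424032594))
[  1.04256256  21.2541214  238.99972714]
170 0.334 [ -2.7  23.3 165.8]
173 0.335 [ -2.6  19.9 165.8]
176 0.34 [ -2.5  15.7 162.6]
179 0.35 [ -2.4  10.1 152.9]
182 0.351 [ -2.2   6.5 153.2]
185 0.352 [ -2.1   3.  153.7]
188 0.259 [ -2.1  22.3 244.7]
191 0.259 [ -2.   19.7 245.2]
194 0.344 [ -1.8  -5.3 163.8]
197 0.343 [ -1.7  -8.5 165.3]
200 0.341 [ -1.6 -11.2 168.3]
203 0.344 [ -1.5 -15.4 166.2]
206 0.33 [ -1.4 -14.3 181.1]
209 0.328 [ -1.3 -16.8 184.1]
212 0.327 [ -1.2 -19.7 185.9]
215 0.326 [ -1.1 -22.6 187.7]
218 0.325 [ -1.  -25.6 189. ]
221 0.316 [ -0.9 -25.7 198.1]
224 0.318 [ -0.8 -29.5 197.3]
227 0.318 [ -0.7 -32.6 198. ]
230 0.319 [ -0.6 -35.8 198.8]
233 0.316 [ -0.5 -37.9 202.1]
236 0.312 [ -0.4 -39.6 206.4]
239 0.311 [ -0.3 -42.4 207.9]
242 0.31 [-2.000e-01 -4.480e+01  2.103e+02]
245 0.31 [-1.000e-01 -4.800e+01  2.108e+02]
248 0.31 [ -0.  -51.1 211.7]
251 0.309 [  0.  -53.7 213.6]
254 0.31 [ 2.000e-01 -5.730e+01  2.135e+02]
257 0.307 [ 2.000e-01 -5.900e+01  2.172e+02]
260 0.309 [  0.3 -62.9 216.6]
263 0.309 [  0.5 -66.3 217. ]
266 0.309 [  0.6 -69.6 217.8]
269 0.306 [  0.6 -71.2 221.5]
272 0.308 [  0.7 -75.1 221. ]
275 0.307 [  0.8 -77.9 222.6]
278 0.307 [  1.  -81.3 223.1]
281 0.307 [  1.  -84.3 224.5]
284 0.561 [   4.1 -230.8    1.7]
287 0.566 [   4.4 -239.6   -0.9]
```

```bash
python3 - <<'E'
from h import *
w=dict(np.load('last_wrist.npz'))
e=np.array([np.cos(.46988),np.sin(.46988),0]);n=np.array([-e[1],e[0],0]);O=np.array([.5537,.1165,0])
H=lambda X:np.array([(X-O)@e,(X-O)@n,X[2]])*1000
for v in range(112,190,2):
    print(v,[H(np.mean([wcloud(w,u+k,v)[0] for k in range(3)],0)).round(1).tolist() for u in (254,262,270)], w['pixels'][v,262])
p=w['pixels'][100:215,220:310];cv2.imwrite('pics/w1k.png',cv2.resize(np.clip(p[:,:,::-1].astype(float)*1.5,0,255).astype('uint8'),None,fx=5,fy=5,interpolation=cv2.INTER_LANCZOS4))
E
```

```text
112 [[-12.6, 89.5, 0.0], [0.6, 90.0, 0.5], [13.7, 90.4, 0.8]] [135 133 132]
114 [[-12.4, 86.2, 2.2], [0.7, 86.6, 0.5], [13.8, 87.1, 1.3]] [96 95 97]
116 [[-12.4, 82.9, 0.9], [0.8, 83.3, 0.2], [13.9, 83.8, 1.0]] [84 83 84]
118 [[-12.2, 79.6, 1.4], [0.9, 80.0, 1.6], [14.1, 80.5, 0.6]] [82 81 81]
120 [[-10.2, 78.1, 97.8], [1.0, 76.6, -0.0], [14.2, 77.1, -0.1]] [83 86 88]
122 [[-10.0, 75.6, 107.5], [0.4, 75.9, 106.3], [10.8, 76.3, 104.9]] [77 81 82]
124 [[-9.7, 73.3, 116.2], [0.4, 73.6, 116.2], [10.6, 73.9, 114.1]] [ 94 100 102]
126 [[-9.6, 70.9, 120.6], [0.4, 71.2, 120.4], [10.5, 71.6, 119.5]] [84 88 89]
128 [[-9.4, 68.6, 125.3], [0.5, 68.9, 124.6], [10.4, 69.2, 123.7]] [78 82 86]
130 [[-9.3, 66.3, 128.7], [0.5, 66.6, 128.8], [10.4, 66.9, 127.8]] [79 83 86]
132 [[-9.1, 64.1, 133.5], [0.6, 64.3, 132.1], [10.3, 64.7, 132.0]] [83 87 88]
134 [[-9.0, 61.8, 135.9], [0.7, 62.1, 135.4], [10.3, 62.4, 134.6]] [83 86 88]
136 [[-8.9, 59.5, 137.5], [0.7, 59.8, 137.2], [10.3, 60.1, 137.0]] [83 87 89]
138 [[-8.7, 57.3, 140.9], [0.8, 57.6, 140.3], [10.4, 57.9, 139.3]] [84 87 89]
140 [[-8.6, 55.2, 143.4
[... 1210 characters left out ...]
[73 77 78]
172 [[-7.1, 21.1, 167.0], [1.9, 21.5, 167.2], [6.4, 43.1, 276.8]] [73 77 77]
174 [[-7.1, 17.8, 162.1], [2.0, 18.9, 166.0], [11.0, 19.3, 166.6]] [82 85 87]
176 [[-7.0, 15.7, 163.4], [2.1, 15.7, 161.8], [11.2, 16.2, 162.6]] [79 84 86]
178 [[-7.1, 11.1, 152.8], [2.3, 12.5, 157.7], [11.3, 13.9, 162.8]] [42 45 46]
180 [[-7.0, 8.8, 153.4], [2.4, 9.0, 152.7], [12.0, 8.3, 148.2]] [41 43 42]
182 [[-7.0, 6.4, 153.2], [2.5, 6.6, 152.8], [12.2, 5.8, 148.1]] [62 65 67]
184 [[-6.9, 4.2, 154.2], [2.6, 4.2, 153.0], [12.3, 3.3, 147.7]] [80 82 85]
186 [[-5.7, 23.7, 243.8], [1.3, 23.8, 243.2], [8.3, 24.0, 242.9]] [75 77 81]
188 [[-5.6, 22.2, 244.7], [1.4, 22.3, 244.1], [8.4, 22.4, 243.7]] [77 81 82]
```

View pics/w1k.png

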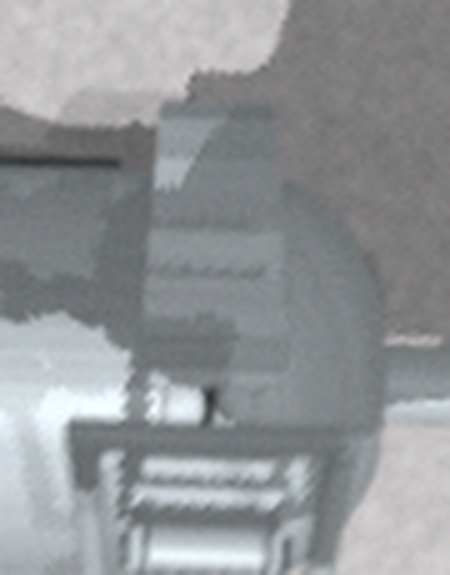

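```bash
cat >> h.py <<'E'
def cloud(c,wrist,u0,u1,v0,v1):
    v,u=np.mgrid[v0:v1,u0:u1];u=u.ravel();v=v.ravel();z=c['depth'][v,u];K=c['intrinsics']
    x=(u-K[0,2])/K[0,0];y=(v-K[1,2])/K[1,1]
    if wrist:
        r=np.hypot(x,y)+1e-9;t=np.tan(r)/r;x=x*t;y=y*t
    P=np.stack([x*z,y*z,z],-1);return ((P-c['t'])@c['R'])[z>0]
E
python3 - <<'E'
from h import *
from scipy.optimize import least_squares
st();w=cam('wrist','w2');st()
t=dict(np.load('last_top.npz'))
e=np.array([np.cos(.46988),np.sin(.46988),0]);n=np.array([-e[1],e[0],0]);O=np.array([.5537,.1165,0])
for nm,X in (('w',cloud(w,True,100,330,100,240)),('t',cloud(t,False,160,290,160,300))):
    h=np.stack([(X-O)@e,(X-O)@n,X[:,2]],-1)
    S=h[(h[:,0]>-150)&(h[:,0]<-50)&(h[:,2]>.105)&(h[:,2]<.152)]
    def f(p): return np.hypot(S[:,1]-p[0]-p[1]*S[:,0],S[:,2]-p[2])-.057
    r=least_squares(f,[0,0,.09],loss='soft_l1',f_scale=.001);print(nm,len(S),r.x,f(r.x).std(),S[:,1].min(),S[:,1].max())
    # profile along x=0 strip
    b=h[(abs(h[:,0])<.01)&(h[:,2]>.1)]
    for y in np.arange(-.09,.085,.004):
        k=b[abs(b[:,1]-y)<.002]; 
        if len(k): print(int(y*1000),(np.percentile(k[:,2],[10,50,90])*1000).round(1),len(k),end=' | ')
    print()
E
```

```text
t 2.3 p [0.5464 0.1311 0.376 ] r [-1.592 -2.698 -0.01 ] F [ 0.1 -0.2  0.5] w 1.0 q [ 1.850e-01 -1.000e-03  1.684e+00  1.100e-02  1.461e+00 -3.210e-01]
t 2.35 p [0.5461 0.1297 0.3761] r [-1.595 -2.696 -0.009] F [-0.   0.1 -1.1] w 1.001 q [ 0.183 -0.002  1.685  0.01   1.461 -0.321]
  ret = _var(a, axis=axis, dtype=dtype, out=out, ddof=ddof,
  arrmean = um.true_divide(arrmean, div, out=arrmean,
  ret = ret.dtype.type(ret / rcount)
Traceback (most recent call last):
ValueError: zero-size array to reduction operation minimum which has no identity
```

```bash
python3 - <<'E'
from h import *
from scipy.optimize import least_squares
w=dict(np.load('last_wrist.npz'))
t=dict(np.load('last_top.npz'))
e=np.array([np.cos(.46988),np.sin(.46988),0]);n=np.array([-e[1],e[0],0]);O=np.array([.5537,.1165,0])
for nm,X in (('w',cloud(w,True,100,330,100,290)),('t',cloud(t,False,160,290,160,300))):
    h=np.stack([(X-O)@e,(X-O)@n,X[:,2]],-1)
    S=h[(h[:,0]>-.15)&(h[:,0]<-.05)&(h[:,2]>.105)&(h[:,2]<.152)]
    def f(p): return np.hypot(S[:,1]-p[0]-p[1]*S[:,0],S[:,2]-p[2])-.057
    r=least_squares(f,[0,0,.09],loss='soft_l1',f_scale=.001);print(nm,len(S),r.x,f(r.x).std(),S[:,1].min(),S[:,1].max())
    # profile along x=0 strip
    b=h[(abs(h[:,0])<.01)&(h[:,2]>.1)]
    for y in np.arange(-.09,.085,.004):
        k=b[abs(b[:,1]-y)<.002]; 
        if len(k): print(int(y*1000),(np.percentile(k[:,2],[10,50,90])*1000).round(1),len(k),end=' | ')
    print()
E
```

```text
w 5380 [ 0.00109094 -0.00762411  0.09065506] 0.0006651765883398834 -0.049845884777341164 0.058036694242366065
-86 [223.  223.5 224.4] 14 | -81 [222.  223.3 224.4] 74 | -77 [220.6 221.7 222.8] 72 | -73 [219.3 220.4 221.5] 74 | -69 [217.5 218.5 219.9] 75 | -65 [216.  217.2 218.3] 77 | -61 [214.6 215.7 216.8] 74 | -57 [213.3 214.2 215.4] 74 | -53 [211.4 212.9 213.7] 74 | -49 [210.3 211.2 212.3] 76 | -45 [208.9 209.8 210.6] 76 | -41 [207.2 208.3 209.5] 83 | -37 [201.7 203.9 207.1] 100 | -33 [196.9 198.9 201. ] 90 | -29 [195.2 197.6 198.5] 58 | -25 [187.3 196.3 198.7] 135 | -21 [184.4 185.6 186.9] 68 | -17 [165.8 184.6 186.1] 90 | -13 [166.6 177.9 182.9] 117 | -9 [162.1 168.  169.1] 84 | -5 [161.9 162.9 163.7] 56 | -1 [161.4 162.8 163.1] 16 | 2 [152.3 153.8 154.7] 16 | 6 [152.2 153.8 154.9] 54 | 10 [151.8 153.3 154.1] 50 | 14 [161.9 162.5 163.2] 35 | 18 [161.6 166.5 244.3] 78 | 22 [165.8 243.7 245.4] 180 | 26 [165.3 242.1 242.9] 22 | 30 [184.5 185.6 186.7] 63 | 34 [183.4 184.6 185.8] 78 | 38 [181.9 183.2 184.2] 71 | 42 [167.1 168.3 182.4] 106 | 46 [166.9 167.7 168.7] 63 | 50 [146.4 149.1 
[... 378 characters left out ...]
[217.8 219.9 222.1] 14 | -73 [215.  218.1 219.3] 15 | -69 [106.2 215.  217.4] 16 | -65 [124.1 214.9 217.7] 21 | -61 [128.  213.2 215.5] 17 | -57 [135.9 212.1 214.1] 14 | -53 [138.5 210.1 211. ] 17 | -49 [142.9 208.3 210.5] 14 | -45 [168.5 207.1 209.9] 15 | -41 [154.  204.7 206.5] 14 | -37 [175.3 200.9 203.9] 15 | -33 [188.1 194.6 198. ] 14 | -29 [193.8 195.9 198.6] 6 | 14 [159.7 160.7 161.7] 2 | 30 [182.9 183.7 184.5] 2 | 38 [179.5 179.8 180.7] 4 | 42 [165.2 166.8 167.7] 10 | 46 [164.6 167.4 168.6] 12 | 50 [142.4 331.3 562.1] 16 | 54 [138.9 141.4 517. ] 12 | 58 [133.4 137.6 139.5] 9 | 62 [129.8 134.  137.3] 9 | 66 [121.7 126.7 127.8] 10 | 70 [113.4 118.5 120.5] 9 | 74 [105.4 108.7 109.8] 4 |
```

```bash
python3 - <<'E'
from h import *
w=dict(np.load('last_wrist.npz'))
e=np.array([np.cos(.464),np.sin(.464),0]);n=np.array([-e[1],e[0],0]);O=np.array([.5537,.1165,0])+n*.0005
D=w['depth']; 
v,u=np.mgrid[175:215,220:310]
m=(D[175:215,220:310]<.27)&(D[175:215,220:310]>.2)
for r in range(40):
    k=np.where(m[r])[0]
    if len(k): print(175+r,220+k.min(),220+k.max(),len(k))
X=cloud(w,True,225,305,180,195);h=np.stack([(X-O)@e,(X-O)@n,X[:,2]],-1);b=h[h[:,2]>.235]
print(b.min(0),b.max(0),b.mean(0),np.polyfit(b[:,0],b[:,1],1))
E
python3 -c "
import cv2
a=cv2.imread('pics/w2.png')[170:230,220:310];cv2.imwrite('pics/w2z.png',cv2.resize(a,None,fx=7,fy=7,interpolation=cv2.INTER_CUBIC))"
```

```text
185 233 238 6
186 232 267 36
187 232 290 59
188 232 290 59
189 232 291 60
190 232 291 60
191 232 291 60
192 233 290 53
193 233 290 25
194 233 290 13
195 233 289 12
196 233 289 12
197 233 289 12
198 235 289 7
199 285 287 3
[-0.02603517  0.014573    0.2385258 ] [0.02576055 0.02385779 0.24707833] [-0.00070047  0.02098149  0.24401234] [0.01532003 0.02099222]
```

View pics/w2z.png

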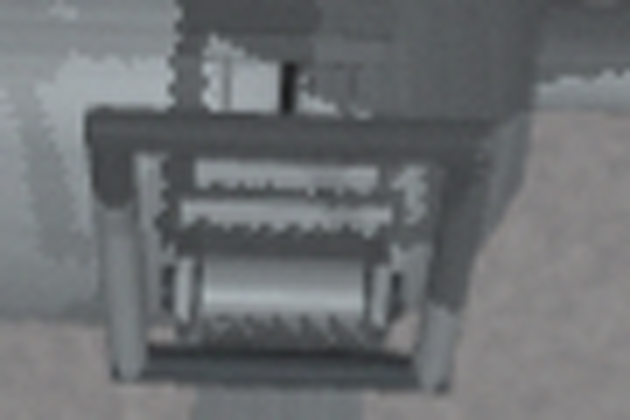

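```bash
cat >> h.py <<'E'
YAW=.467
e=np.array([np.cos(YAW),np.sin(YAW),0]);n=np.array([-e[1],e[0],0]);O=np.array([.5535,.1169,0])
def hp(X): X=np.asarray(X);return (np.array([(X-O)@e,(X-O)@n,X[2]])*1000).round(1)
def W(x,y,z): return O+e*x/1000+n*y/1000+np.array([0,0,z/1000])
def hs():
    s=st();print('H tcp',hp(s['tool_pos']),'Fh',np.round([s['wrist_force']@e,s['wrist_force']@n,s['wrist_force'][2]],1));return s
E
python3 - <<'E'
from h import *
hs();plan(W(0,20.5,251),YAW,8)
E
```

```text
t 2.35 p [0.5461 0.1297 0.3761] r [-1.595 -2.696 -0.009] F [-0.   0.1 -1.1] w 1.001 q [ 0.183 -0.002  1.685  0.01   1.461 -0.321]
H tcp [ -0.8  14.8 376.1] Fh [ 0.   0.1 -1.1]
per row turn 0.004451254272269389 shift 0.015640985381923517
[[0, [0.0005, 0.0001, 0.0156], np.float64(0.0045)], [0, [0.0005, 0.0001, 0.0156], np.float64(0.0045)], [0, [0.0005, 0.0001, 0.0156], np.float64(0.0045)], [0, [0.0005, 0.0001, 0.0156], np.float64(0.0045)], [0, [0.0005, 0.0001, 0.0156], np.float64(0.0045)], [0, [0.0005, 0.0001, 0.0156], np.float64(0.0045)], [0, [0.0005, 0.0001, 0.0156], np.float64(0.0045)], [0, [0.0005, 0.0001, 0.0156], np.float64(0.0045)]]
```

>>> servo_tool --moves '[[0,[0.001,0,0.016],0.006],[0,[0.001,0,0.016],0.006],[0,[0.001,0,0.016],0.006],[0,[0.001,0,0.016],0.006],[0,[0.001,0,0.016],0.006],[0,[0.001,0,0.016],0.006],[0,[0.001,0,0.016],0.0],[0,[0.0,0,0.01],0.0]]' --newtons 20

```text
time: 3.02
tool_pos: [0.5417, 0.1261, 0.2535]
tcp_rot: [-1.672, -2.658, -0.01]
wrist_force: [-0.6, -0.1, -0.7]
width: 0.997
```

```bash
python3 - <<'E'
from h import *
hs();plan(W(0,20.5,251),YAW,4);cam('wrist','w3')
E
```

```text
t 3.02 p [0.5417 0.1261 0.2535] r [-1.672 -2.658 -0.01 ] F [-0.6 -0.1 -0.7] w 0.997 q [ 0.181  0.039  1.866  0.006  1.233 -0.269]
H tcp [ -6.4  13.5 253.5] Fh [-0.6  0.2 -0.7]
per row turn -0.00482929456416592 shift 0.00227894797673521
[[0, [0.0018, 0.0016, 0.0006], np.float64(-0.0048)], [0, [0.0018, 0.0016, 0.0006], np.float64(-0.0048)], [0, [0.0018, 0.0016, 0.0006], np.float64(-0.0048)], [0, [0.0017, 0.0016, 0.0006], np.float64(-0.0048)]]
```

View pics/w3.png

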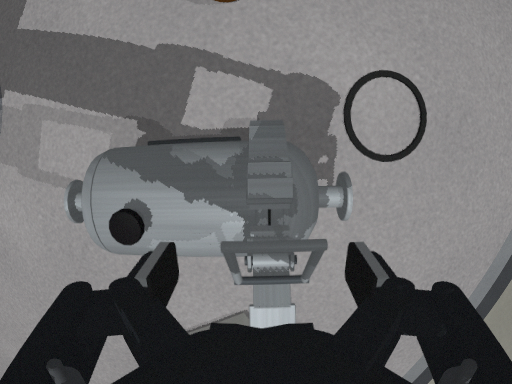

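>>> servo_tool --moves '[[0,[0.002,0.002,0],-0.005],[0,[0.002,0.002,0],-0.005],[0,[0.002,0.002,0],-0.005],[0,[0.002,0.001,0],-0.005],[0,[0,0,0],0],[0,[0,0,0],0],[0,[0,0,0],0],[0,[0,0,0],0]]'

```text
time: 3.73
tool_pos: [0.5459, 0.1353, 0.2565]
tcp_rot: [1.647, 2.673, 0.013]
wrist_force: [0.3, -0.2, 0.2]
width: 1.001
```

```bash
python3 - <<'E'
from h import *
hs();plan(W(0,20.5,251),YAW,2);cam('wrist','w4');cam('scene','s4')
a=cv2.imread('pics/s4.png')[90:230,180:330];cv2.imwrite('pics/s4z.png',cv2.resize(a,None,fx=4,fy=4,interpolation=cv2.INTER_CUBIC))
E
```

```text
t 3.73 p [0.5459 0.1353 0.2565] r [1.647 2.673 0.013] F [ 0.3 -0.2  0.2] w 1.001 q [ 0.196  0.047  1.852  0.005  1.235 -0.272]
H tcp [  1.5  19.9 256.5] Fh [ 0.2 -0.3  0.2]
per row turn -0.0002426575688310173 shift 0.0027289005877305927
[[0, [0.0003, -0.0008, 0.0027], np.float64(-0.0002)], [0, [0.0003, -0.0008, 0.0027], np.float64(-0.0002)]]
```

View pics/w4.png

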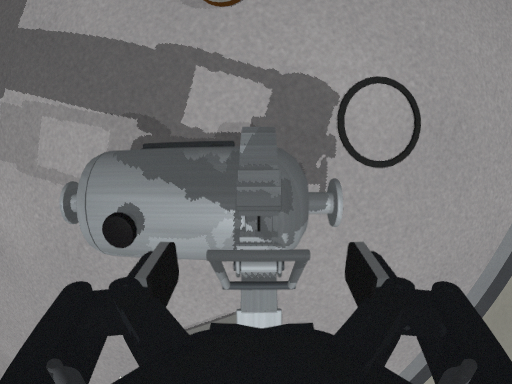

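View pics/s4z.png

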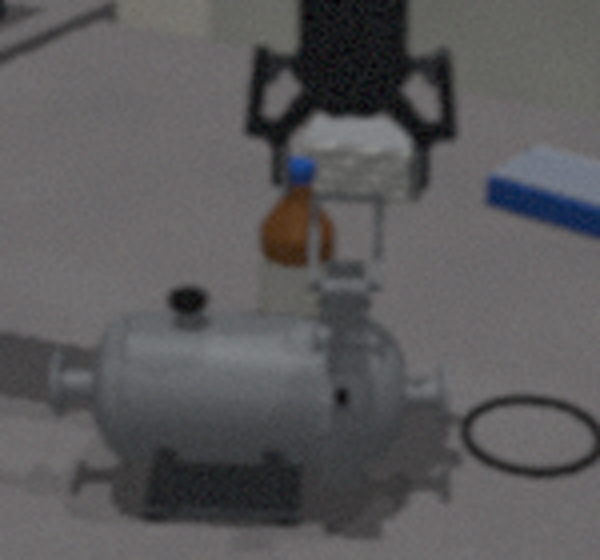

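>>> servo_tool --moves '[[0,[0,-0.001,0.003],0],[0,[0,-0.001,0.003],0],[0,[0,0,0],0],[60,[0,0,0],0],[90,[0,0,0],0],[110,[0,0,0],0],[130,[0,0,0],0],[140,[0,0,0],0]]' --newtons 20

```text
time: 4.5
tool_pos: [0.5441, 0.1345, 0.2492]
tcp_rot: [1.648, 2.673, 0.014]
wrist_force: [0.8, 0.6, -1.1]
width: 0.599
```

```bash
python3 - <<'E'
from h import *
hs();cam('wrist','w5')
E
```

```text
t 4.5 p [0.5441 0.1345 0.2492] r [1.648 2.673 0.014] F [ 0.8  0.6 -1.1] w 0.599 q [ 0.195  0.048  1.865  0.006  1.221 -0.273]
H tcp [ -0.5  19.9 249.2] Fh [ 1.   0.2 -1.1]
```

View pics/w5.png

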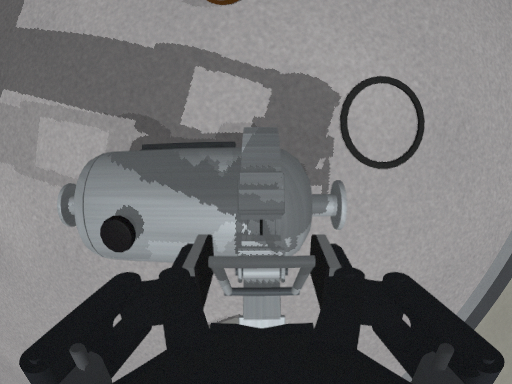

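>>> servo_tool --moves '[[255,[0,0,0],0],[255,[0,0,0],0],[255,[0.002,0,0.001],0],[255,[0.002,0,0.002],0],[255,[0.002,0,0.002],0],[255,[0.002,0,0.002],0],[255,[0.002,0,0.002],0],[255,[0.0,0,0.0],0]]'

```text
time: 5.22
tool_pos: [0.5404, 0.1419, 0.2398]
tcp_rot: [1.645, 2.669, 0.01]
wrist_force: [1.5, -1.4, 0.5]
width: 0.596
```

```bash
python3 - <<'E'
from h import *
hs();cam('wrist','w6')
E
```

```text
t 5.22 p [0.5404 0.1419 0.2398] r [1.645 2.669 0.01 ] F [ 1.5 -1.4  0.5] w 0.596 q [ 0.212  0.05   1.88   0.     1.202 -0.254]
H tcp [ -0.4  28.2 239.8] Fh [ 0.7 -1.9  0.5]
```

View pics/w6.png

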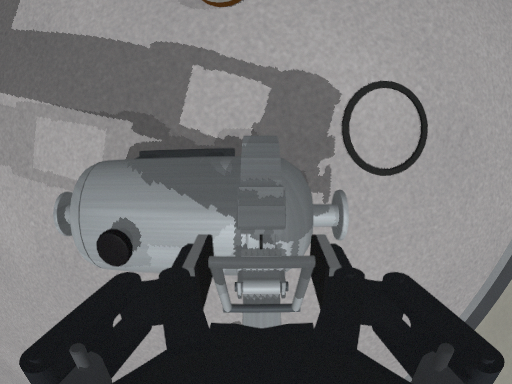

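>>> servo_tool --moves '[[255,[0.002,0,0.002],0],[255,[0.002,0,0.002],0],[255,[0.002,0,0.002],0],[255,[0.002,0,0.002],0],[255,[0.001,0,0.003],0],[255,[0.001,0,0.003],0],[255,[0,0,0],0],[255,[0.0,0,0.0],0]]'

```text
time: 5.93
tool_pos: [0.5358, 0.1513, 0.2245]
tcp_rot: [1.643, 2.668, 0.009]
wrist_force: [0.8, -3.0, 0.3]
width: 0.597
```

```bash
python3 - <<'E'
from h import *
hs()
E
```

```text
t 5.93 p [0.5358 0.1513 0.2245] r [1.643 2.668 0.009] F [ 0.8 -3.   0.3] w 0.597 q [ 2.310e-01  5.800e-02  1.901e+00 -1.000e-03  1.173e+00 -2.350e-01]
H tcp [ -0.3  38.7 224.5] Fh [-0.6 -3.1  0.3]
```

>>> servo_tool --moves '[[255,[0.001,0,0],0],[255,[0.001,0,0.001],0],[255,[0.001,0,0.001],0],[255,[0.001,0,0.001],0],[255,[0.001,0,0.001],0],[255,[0.001,0,0.001],0],[255,[0.001,0,0],0],[255,[0.0,0,0.0],0]]'

```text
time: 6.6
tool_pos: [0.5339, 0.1552, 0.2188]
tcp_rot: [1.641, 2.664, 0.004]
wrist_force: [1.4, -2.6, 1.4]
width: 0.598
```

```bash
python3 - <<'E'
from h import *
hs();cam('wrist','w7')
E
```

```text
t 6.6 p [0.5339 0.1552 0.2188] r [1.641 2.664 0.004] F [ 1.4 -2.6  1.4] w 0.598 q [ 0.242  0.06   1.91  -0.008  1.161 -0.221]
H tcp [ -0.3  43.  218.8] Fh [ 0.1 -3.   1.4]
```

View pics/w7.png

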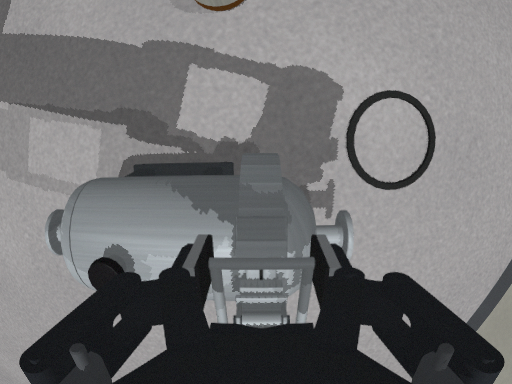

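>>> servo_tool --moves '[[255,[0.001,0,0.001],0],[255,[0.001,0,0.001],0],[255,[0.001,0,0.001],0],[255,[0.001,0,0.001],0],[255,[0.001,0,0],0],[255,[0.001,0,0],0],[255,[0.001,0,0],0],[255,[0.001,0,0.0],0]]'

```text
time: 7.32
tool_pos: [0.5321, 0.1587, 0.2142]
tcp_rot: [1.636, 2.658, -0.003]
wrist_force: [4.9, -7.4, -0.2]
width: 0.596
```

```bash
python3 - <<'E'
from h import *
hs()
E
```

```text
t 7.32 p [0.5321 0.1587 0.2142] r [ 1.636  2.658 -0.003] F [ 4.9 -7.4 -0.2] w 0.596 q [ 0.254  0.062  1.917 -0.017  1.15  -0.206]
H tcp [ -0.3  47.  214.2] Fh [ 1.  -8.8 -0.2]
```

>>> servo_tool --moves '[[255,[0.001,0,0.002],0],[255,[0.001,0,0.002],0],[255,[0.001,0,0.002],0],[255,[0.001,0,0.002],0],[255,[0.001,0,0.002],0],[255,[0.001,0,0.001],0],[255,[0.001,0,0],0],[255,[0.001,0,0.0],0]]'

```text
time: 7.98
tool_pos: [0.5315, 0.1599, 0.2047]
tcp_rot: [1.629, 2.649, -0.013]
wrist_force: [2.9, -6.5, -0.2]
width: 0.599
```

```bash
python3 - <<'E'
from h import *
hs();cam('wrist','w8')
X=cloud(np.load('last_wrist.npz'),True,215,310,140,330)
h=np.stack([(X-O)@e,(X-O)@n,X[:,2]],-1)*1000
b=h[(abs(h[:,0])<10)&(h[:,2]>100)]
for y in range(-40,60,2):
    k=b[abs(b[:,1]-y)<1]
    if len(k): print(y,np.percentile(k[:,2],[5,50,95]).round(1),len(k))
a=cv2.imread('pics/w8.png')[140:330,190:340];cv2.imwrite('pics/w8z.png',cv2.resize(a,None,fx=3.1,fy=3.1,interpolation=cv2.INTER_CUBIC))
E
```

```text
t 7.98 p [0.5315 0.1599 0.2047] r [ 1.629  2.649 -0.013] F [ 2.9 -6.5 -0.2] w 0.599 q [ 0.264  0.068  1.929 -0.032  1.129 -0.19 ]
H tcp [ -0.3  48.3 204.7] Fh [-0.3 -7.1 -0.2]
-28 [160.9 160.9 160.9] 1
-26 [162.3 162.8 163. ] 8
-24 [163.3 163.7 164.6] 33
-22 [163.5 164.4 165. ] 47
-20 [164.3 165.  165.5] 40
-18 [165.3 165.9 166.3] 34
-16 [166.1 166.7 167.2] 47
-14 [166.7 167.3 167.9] 54
-12 [161.  167.4 168.4] 56
-10 [161.4 166.9 169.1] 148
-8 [161.8 166.2 169. ] 130
-6 [162.1 162.7 163.3] 50
-4 [152.9 161.6 163.8] 167
-2 [152.8 156.7 161.7] 213
0 [152.2 153.9 154.7] 62
2 [152.1 154.  155.1] 70
4 [151.4 153.8 154.9] 65
6 [152.9 153.9 155.1] 53
28 [184.9 185.5 185.8] 9
30 [184.9 185.9 186.7] 110
32 [184.1 185.3 186.4] 137
34 [167.8 184.5 185.5] 166
36 [167.4 168.7 184.9] 164
38 [167.2 168.  169. ] 102
40 [167.  168.1 168.9] 108
42 [166.9 168.1 181.2] 124
44 [150.1 167.8 197.6] 137
46 [149.1 167.  199.3] 394
48 [148.3 168.2 199.6] 401
50 [146.6 167.6 198.6] 426
52 [143.9 145.8 147. ] 123
54 [141.7 143.6 145.4] 134
56 [139.6 141.4 142.9] 127
58 [137.6 139.3 141.1] 116
```

View pics/w8z.png

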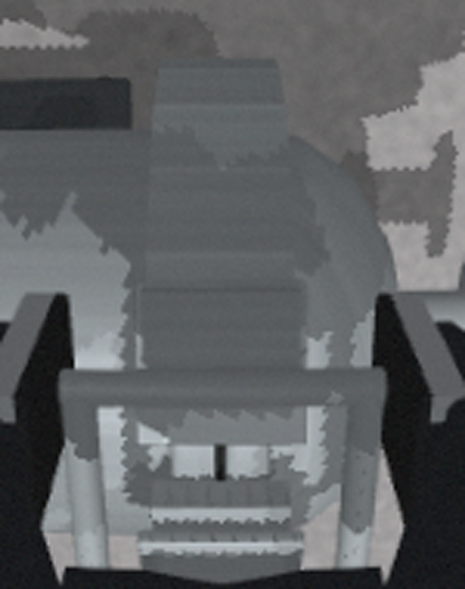

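>>> servo_tool --moves '[[255,[0.001,0,0.002],0],[255,[0.001,0,0.002],0],[255,[0.001,0,0.002],0],[255,[0.001,0,0.002],0],[255,[0.001,0,0.001],0],[255,[0.001,0,0.001],0],[255,[0.001,0,0],0],[255,[0.001,0,0.0],0]]'

```text
time: 8.7
tool_pos: [0.5314, 0.1601, 0.1976]
tcp_rot: [1.621, 2.638, -0.024]
wrist_force: [2.5, -6.7, 0.3]
width: 0.596
```

```bash
python3 - <<'E'
from h import *
hs()
E
```

```text
t 8.7 p [0.5314 0.1601 0.1976] r [ 1.621  2.638 -0.024] F [ 2.5 -6.7  0.3] w 0.596 q [ 0.273  0.072  1.939 -0.049  1.112 -0.174]
H tcp [ -0.3  48.5 197.6] Fh [-0.7 -7.1  0.3]
```

>>> servo_tool --moves '[[255,[0.0005,0,0.002],0],[255,[0.0005,0,0.002],0],[255,[0.0005,0,0.001],0],[255,[0.0,0,0.001],0],[255,[0.0,0,0.001],0],[255,[0.0,0,0.001],0],[255,[0,0,0],0],[255,[0,0,0.0],0]]'

```text
time: 9.37
tool_pos: [0.5317, 0.1594, 0.1919]
tcp_rot: [1.619, 2.635, -0.027]
wrist_force: [0.6, -5.1, 1.5]
width: 0.594
```

```bash
python3 - <<'E'
from h import *
s=hs();print(Ro.from_rotvec(s['tcp_rot']).as_matrix()[:,2])
cam('wrist','w9')
X=cloud(np.load('last_wrist.npz'),True,215,310,140,330)
h=np.stack([(X-O)@e,(X-O)@n,X[:,2]],-1)*1000
b=h[(abs(h[:,0])<10)&(h[:,2]>100)]
for y in range(26,60,1):
    k=b[abs(b[:,1]-y)<.5]
    if len(k): print(y,np.percentile(k[:,2],[5,50,95]).round(1),len(k))
a=cv2.imread('pics/w9.png')[140:330,190:340];cv2.imwrite('pics/w9z.png',cv2.resize(a,None,fx=3.1,fy=3.1,interpolation=cv2.INTER_CUBIC))
E
```

```text
t 9.37 p [0.5317 0.1594 0.1919] r [ 1.619  2.635 -0.027] F [ 0.6 -5.1  1.5] w 0.594 q [ 0.274  0.077  1.945 -0.053  1.1   -0.171]
H tcp [ -0.3  47.8 191.9] Fh [-1.8 -4.8  1.5]
[ 0.03255202 -0.04015828 -0.99866295]
29 [185.  185.7 186. ] 22
30 [184.9 186.2 186.7] 66
31 [184.1 185.7 186.8] 77
32 [184.4 185.4 186.6] 90
33 [183.5 184.9 186.2] 79
34 [183.5 184.6 185.9] 77
35 [183.2 184.2 185.2] 81
36 [182.4 183.8 184.9] 75
37 [182.  183.5 184.6] 88
38 [181.9 183.1 184. ] 83
39 [167.4 182.3 183.4] 97
40 [167.2 181.7 183.4] 141
41 [167.4 168.7 182.9] 96
42 [167.3 168.1 169.2] 64
43 [167.  167.9 185. ] 74
44 [167.1 168.3 186.2] 95
45 [149.9 168.  186.7] 141
46 [149.4 167.4 186.9] 257
47 [148.9 167.2 186.5] 303
48 [148.3 183.1 186.2] 279
49 [147.5 167.  185.1] 160
50 [146.8 165.2 167.9] 224
51 [145.1 146.8 166. ] 80
52 [144.1 145.5 147.3] 75
53 [143.3 144.6 145.9] 70
54 [141.8 143.6 145.1] 77
55 [140.8 142.5 144. ] 75
56 [139.8 141.4 142.9] 75
57 [139.1 140.5 141.9] 69
58 [138.2 139.6 140.7] 61
59 [136.8 138.5 140. ] 85
```

View pics/w9z.png

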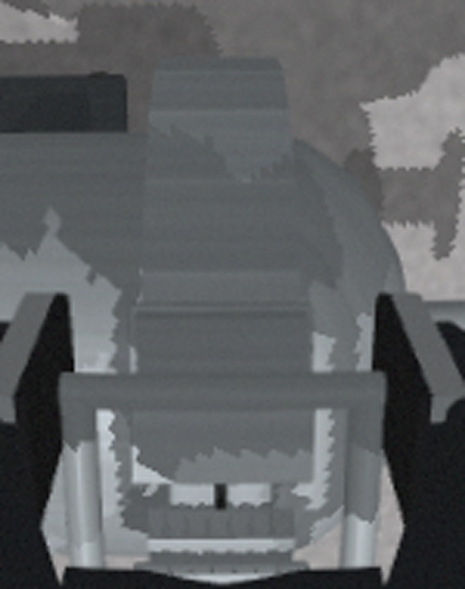

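>>> servo_tool --moves '[[255,[0.001,0,0.001],0],[255,[0.001,0,0.001],0],[255,[0.0005,0,0.0015],0],[255,[0.0005,0,0.0015],0],[255,[0.0005,0,0.001],0],[255,[0.0005,0,0.001],0],[255,[0,0,0.001],0],[255,[0,0,0.0],0]]'

```text
time: 10.08
tool_pos: [0.5322, 0.1585, 0.1857]
tcp_rot: [1.614, 2.629, -0.034]
wrist_force: [2.0, -3.1, 1.4]
width: 0.598
```

```bash
cat >> h.py <<'E'
def look(nm):
    s=hs();print(Ro.from_rotvec(s['tcp_rot']).as_matrix()[:,2].round(3))
    w=cam('wrist',nm)
    X=cloud(w,True,215,310,140,330)
    h=np.stack([(X-O)@e,(X-O)@n,X[:,2]],-1)*1000
    b=h[(abs(h[:,0])<10)&(h[:,2]>100)]
    for y in range(28,56,1):
        k=b[abs(b[:,1]-y)<.5]
        if len(k): print(y,np.percentile(k[:,2],[5,50,95]).round(1),len(k),end=';')
    a=w['pixels'][140:330,190:340,::-1];cv2.imwrite('pics/'+nm+'z.png',cv2.resize(a,None,fx=3.1,fy=3.1,interpolation=cv2.INTER_CUBIC))
E
python3 - <<'E'
from h import *
look('w10')
E
```

```text
t 10.08 p [0.5322 0.1585 0.1857] r [ 1.614  2.629 -0.034] F [ 2.  -3.1  1.4] w 0.598 q [ 0.278  0.083  1.951 -0.064  1.086 -0.163]
H tcp [ -0.3  46.8 185.7] Fh [ 0.4 -3.7  1.4]
[ 0.037 -0.049 -0.998]
29 [185.  185.7 186.2] 31;30 [184.7 185.8 186.8] 70;31 [184.7 185.8 186.8] 77;32 [184.3 185.3 186.4] 85;33 [183.8 185.  186.3] 89;34 [168.  184.2 185.6] 116;35 [169.6 184.  185.3] 101;36 [182.5 183.7 185. ] 79;37 [182.4 183.3 184.3] 77;38 [182.  183.  184.5] 94;39 [181.4 182.6 183.6] 85;40 [178.6 182.3 183.2] 86;41 [167.4 180.7 182.8] 184;42 [167.3 168.8 182.6] 101;43 [167.1 168.5 180.4] 122;44 [167.  179.4 180.8] 138;45 [149.9 168.4 180.8] 165;46 [149.8 168.  180.4] 294;47 [149.  167.2 179.7] 326;48 [148.  166.8 168.4] 152;49 [147.5 163.2 168.2] 136;50 [146.8 164.5 167.9] 256;51 [145.4 146.6 167.8] 90;52 [143.9 145.5 146.8] 88;53 [143.4 144.5 146. ] 78;54 [142.2 143.4 144.8] 79;55 [140.9 142.4 143.8] 82;
```

View pics/w10z.png

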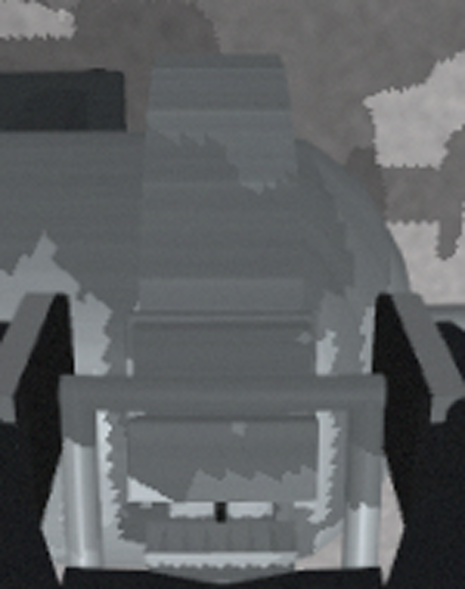

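>>> servo_tool --moves '[[255,[0.0005,0,0.001],0],[255,[0.0005,0,0.001],0],[255,[0.0005,0,0.001],0],[255,[0.0005,0,0.001],0],[255,[0.0005,0,0.001],0],[255,[0.0,0,0.0005],0],[255,[0,0,0],0],[255,[0,0,0.0],0]]'

```text
time: 10.8
tool_pos: [0.5326, 0.1578, 0.1821]
tcp_rot: [1.61, 2.625, -0.039]
wrist_force: [1.7, -4.4, 1.6]
width: 0.597
```

```bash
python3 - <<'E'
from h import *
look('w11')
E
```

```text
t 10.8 p [0.5326 0.1578 0.1821] r [ 1.61   2.625 -0.039] F [ 1.7 -4.4  1.6] w 0.597 q [ 0.28   0.086  1.955 -0.072  1.078 -0.157]
H tcp [ -0.3  45.9 182.1] Fh [-0.5 -4.7  1.6]
[ 0.04  -0.054 -0.998]
29 [185.1 185.7 186.1] 17;30 [185.  186.1 186.8] 72;31 [184.7 185.8 186.8] 97;32 [184.3 185.4 186.4] 81;33 [183.7 184.9 186. ] 106;34 [167.7 183.6 185.6] 138;35 [168.1 183.7 185.1] 138;36 [182.6 183.7 184.8] 94;37 [182.1 183.3 184.8] 91;38 [182.  183.  184.3] 94;39 [181.5 182.7 183.6] 88;40 [178.3 182.  183.2] 117;41 [175.6 180.7 183. ] 174;42 [167.4 177.1 182.5] 101;43 [167.3 175.9 177.5] 141;44 [167.2 175.6 177.2] 159;45 [150.2 173.1 176.6] 243;46 [149.7 167.1 176. ] 308;47 [148.8 155.8 168.4] 206;48 [147.6 150.1 168.3] 167;49 [147.3 149.6 168. ] 132;50 [146.6 164.9 168. ] 276;51 [145.  146.8 167.5] 87;52 [144.1 145.6 147.1] 92;53 [143.3 144.6 145.9] 81;54 [142.  143.4 144.7] 81;55 [140.9 142.4 144. ] 82;
```

View pics/w11z.png

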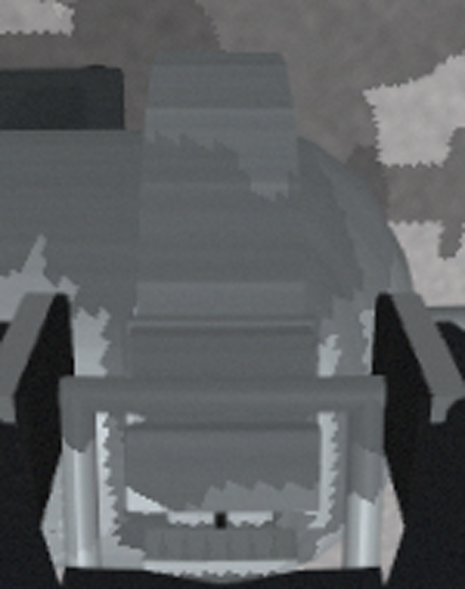

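>>> servo_tool --moves '[[255,[0.0003,0,0.001],0],[255,[0.0003,0,0.001],0],[255,[0.0,0,0.001],0],[255,[0,0,0],0],[255,[-0.001,0,0],0],[255,[-0.001,0,0],0],[255,[-0.001,0,0],0],[255,[0,0,0.0],0]]'

```text
time: 11.52
tool_pos: [0.5331, 0.1569, 0.1794]
tcp_rot: [1.611, 2.627, -0.037]
wrist_force: [1.2, -4.5, 2.4]
width: 0.599
```

```bash
python3 - <<'E'
from h import *
look('w12')
E
```

```text
t 11.52 p [0.5331 0.1569 0.1794] r [ 1.611  2.627 -0.037] F [ 1.2 -4.5  2.4] w 0.599 q [ 0.277  0.089  1.957 -0.069  1.074 -0.162]
H tcp [ -0.2  44.9 179.4] Fh [-0.9 -4.6  2.4]
[ 0.038 -0.052 -0.998]
28 [185.2 185.2 185.2] 1;29 [185.1 185.6 185.7] 9;30 [185.3 186.  186.8] 74;31 [184.4 185.7 186.9] 93;32 [184.1 185.3 186.5] 96;33 [168.1 184.9 185.9] 89;34 [167.8 184.1 185.6] 152;35 [167.5 183.4 185.1] 169;36 [168.  183.4 184.6] 140;37 [182.  183.3 184.2] 94;38 [181.8 183.1 184.2] 94;39 [181.3 182.5 183.7] 105;40 [172.8 181.7 183. ] 126;41 [173.3 181.  182.6] 166;42 [173.1 180.5 182.5] 159;43 [167.2 173.5 174.5] 109;44 [167.2 171.7 174.2] 201;45 [149.8 168.9 173.7] 206;46 [149.6 155.6 168.3] 220;47 [148.8 155.8 168.2] 221;48 [148.  150.5 168. ] 149;49 [147.5 150.  168.2] 160;50 [146.7 165.1 168.2] 260;51 [145.1 146.8 167.7] 108;52 [143.8 145.7 147. ] 89;53 [143.2 144.4 145.9] 86;54 [142.3 143.5 144.8] 89;55 [140.8 142.3 143.6] 86;
```

View pics/w12z.png

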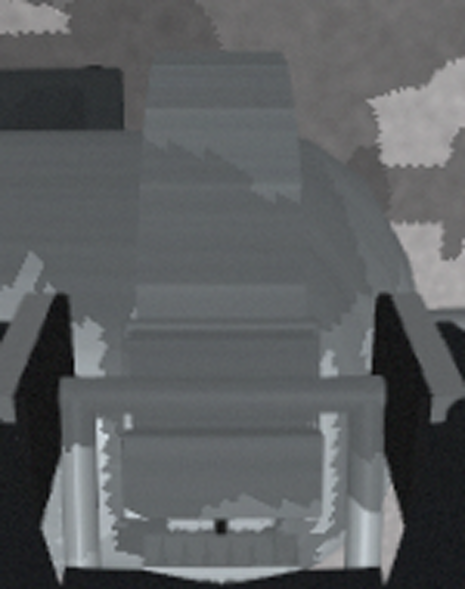

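>>> servo_tool --moves '[[255,[-0.001,0,-0.0005],0],[255,[-0.001,0,-0.0005],0],[255,[-0.001,0,0],0],[255,[-0.001,0,0],0],[255,[-0.001,0,0],0],[255,[-0.001,0,0],0],[255,[0,0,0],0],[255,[0,0,0.0],0]]'

```text
time: 12.23
tool_pos: [0.5336, 0.1558, 0.1794]
tcp_rot: [1.616, 2.634, -0.031]
wrist_force: [-1.4, 3.9, 0.9]
width: 0.596
```

```bash
python3 - <<'E'
from h import *
look('w13')
E
```

```text
t 12.23 p [0.5336 0.1558 0.1794] r [ 1.616  2.634 -0.031] F [-1.4  3.9  0.9] w 0.596 q [ 0.269  0.09   1.955 -0.058  1.076 -0.174]
H tcp [ -0.3  43.7 179.4] Fh [0.5 4.1 0.9]
[ 0.033 -0.044 -0.998]
29 [185.4 185.6 186.1] 9;30 [184.8 186.1 186.6] 78;31 [184.6 185.6 187. ] 95;32 [184.1 185.2 186.3] 94;33 [167.8 184.8 186. ] 102;34 [167.7 183.8 185.2] 147;35 [168.1 183.7 185.3] 156;36 [169.1 183.7 184.7] 101;37 [182.1 183.2 184.3] 101;38 [171.8 182.8 184. ] 105;39 [172.9 182.4 183.8] 112;40 [173.3 181.8 183.4] 161;41 [173.2 180.2 182.8] 210;42 [167.5 173.9 182.4] 137;43 [167.3 171.5 174. ] 216;44 [167.1 169.3 173.4] 157;45 [149.8 167.3 168.5] 112;46 [149.2 155.5 168.2] 183;47 [148.8 155.8 168.3] 235;48 [147.6 150.4 168.3] 159;49 [147.4 165.2 168.4] 143;50 [146.7 164.9 167.9] 260;51 [144.9 146.9 168.1] 111;52 [144.  145.5 147.3] 82;53 [143.2 144.6 146.1] 95;54 [142.2 143.6 144.7] 80;55 [141.1 142.4 143.8] 85;
```

View pics/w13z.png

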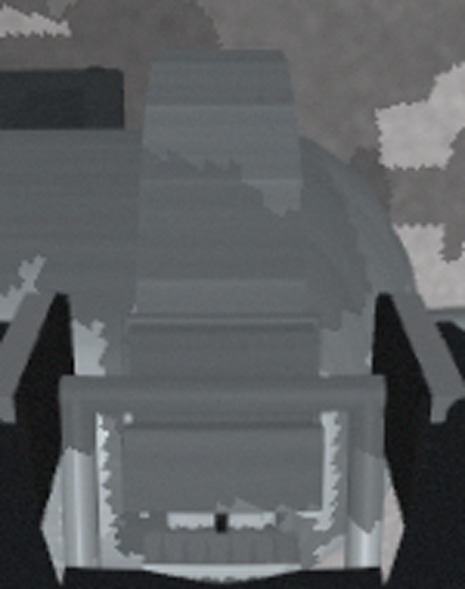

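>>> servo_tool --moves '[[255,[-0.001,0,0],0],[255,[-0.001,0,0],0],[255,[-0.001,0,0],0],[255,[-0.001,0,0],0],[255,[-0.001,0,0],0],[255,[-0.001,0,0],0],[255,[0,0,0],0],[255,[0,0,0.0],0]]'

```text
time: 12.95
tool_pos: [0.5353, 0.1523, 0.1796]
tcp_rot: [1.62, 2.637, -0.026]
wrist_force: [-1.7, 3.7, 0.7]
width: 0.6
```

```bash
python3 - <<'E'
from h import *
look('w14')
E
```

```text
t 12.95 p [0.5353 0.1523 0.1796] r [ 1.62   2.637 -0.026] F [-1.7  3.7  0.7] w 0.6 q [ 0.259  0.092  1.953 -0.052  1.077 -0.187]
H tcp [ -0.3  39.8 179.6] Fh [0.1 4.1 0.7]
[ 0.031 -0.039 -0.999]
28 [184.5 184.5 184.5] 1;29 [185.2 185.8 186.2] 29;30 [184.9 186.  186.8] 95;31 [184.4 185.5 186.6] 95;32 [184.2 185.2 186.5] 89;33 [183.8 185.  185.9] 92;34 [183.3 184.5 185.7] 107;35 [183.2 184.1 185.5] 98;36 [182.5 183.7 184.9] 103;37 [182.1 183.3 184.3] 90;38 [167.6 182.2 183.9] 178;39 [167.6 173.  183.3] 298;40 [167.4 172.8 182.9] 278;41 [167.7 180.4 182.7] 217;42 [167.  168.4 182.1] 130;43 [167.  167.9 168.6] 74;44 [166.5 167.9 168.9] 72;45 [149.6 167.  168.6] 145;46 [149.3 155.3 168.4] 181;47 [148.6 155.9 168.4] 211;48 [147.8 166.3 168.1] 146;49 [147.4 164.8 168.4] 169;50 [146.6 164.7 167.7] 254;51 [145.1 146.8 203.6] 109;52 [144.4 228.  229.8] 208;53 [143.3 229.  230.6] 242;54 [142.3 143.6 230.3] 85;55 [141.  142.5 144. ] 87;
```

View pics/w14z.png

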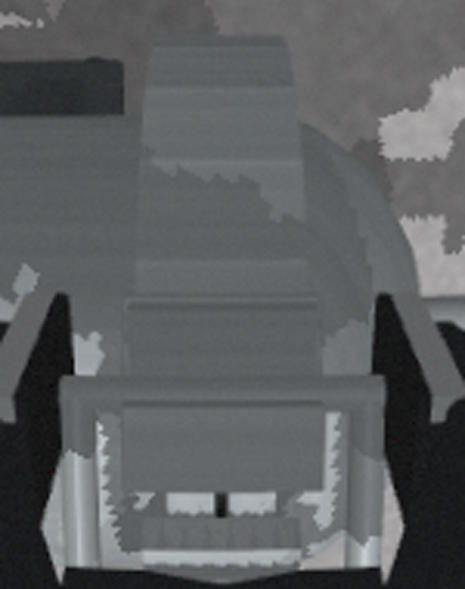

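>>> servo_tool --moves '[[255,[-0.001,0,0],0],[255,[-0.001,0,0],0],[255,[-0.001,0,0],0],[255,[-0.001,0,-0.0005],0],[255,[-0.001,0,-0.0005],0],[255,[0,0,0],0],[255,[0,0,0],0],[255,[0,0,0.0],0]]'

```text
time: 13.67
tool_pos: [0.5354, 0.1521, 0.1797]
tcp_rot: [1.626, 2.644, -0.018]
wrist_force: [-2.1, 4.0, 0.6]
width: 0.596
```

```bash
python3 - <<'E'
from h import *
look('w15')
E
```

```text
t 13.67 p [0.5354 0.1521 0.1797] r [ 1.626  2.644 -0.018] F [-2.1  4.   0.6] w 0.596 q [ 0.253  0.093  1.951 -0.04   1.08  -0.197]
H tcp [ -0.3  39.6 179.7] Fh [-0.1  4.5  0.6]
[ 0.026 -0.03  -0.999]
29 [184.  185.2 185.6] 12;30 [184.8 186.  186.8] 74;31 [184.6 185.7 186.7] 98;32 [184.1 185.1 186.2] 113;33 [183.6 184.8 185.9] 84;34 [183.3 184.5 185.7] 97;35 [182.8 184.1 185.2] 97;36 [182.7 183.7 184.8] 96;37 [181.7 183.5 184.4] 105;38 [167.8 182.2 183.8] 182;39 [167.6 173.4 183.3] 324;40 [167.4 172.8 183. ] 247;41 [167.2 180.  182.9] 231;42 [167.3 168.7 182.5] 119;43 [166.8 167.7 168.8] 76;44 [166.8 167.8 168.7] 79;45 [149.8 167.2 168.3] 122;46 [149.4 154.7 168.3] 203;47 [148.8 155.9 168.4] 192;48 [148.  158.2 168.3] 156;49 [147.7 166.3 168.1] 156;50 [146.8 164.9 167.9] 250;51 [145.5 147.5 229.6] 149;52 [144.6 229.3 230.6] 296;53 [143.2 144.8 231. ] 112;54 [142.1 143.4 145.1] 81;55 [141.3 142.5 143.9] 84;
```

View pics/w15z.png

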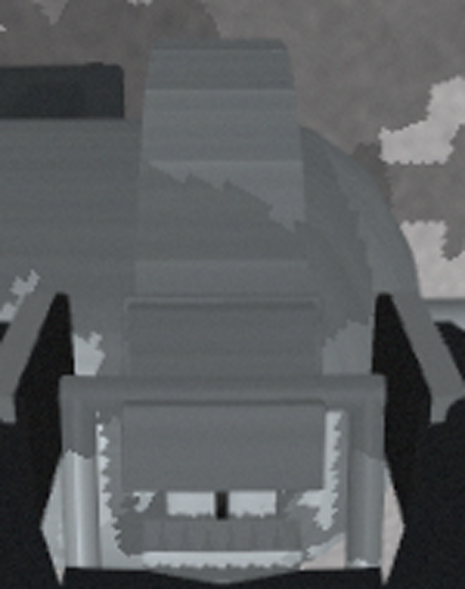

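>>> servo_tool --moves '[[255,[0,0,-0.001],0],[255,[0,0,-0.0005],0],[255,[0.0005,0,0],0],[80,[0,0,0],0],[60,[0,0,0],0],[40,[0,0,0],0],[40,[0,0,0],0],[40,[0,0,0],0]]'

```text
time: 14.38
tool_pos: [0.5362, 0.1487, 0.1809]
tcp_rot: [1.624, 2.639, -0.026]
wrist_force: [0.2, 0.2, 0.1]
width: 0.84
```

```bash
python3 - <<'E'
from h import *
look('w16')
E
```

```text
t 14.38 p [0.5362 0.1487 0.1809] r [ 1.624  2.639 -0.026] F [0.2 0.2 0.1] w 0.84 q [ 0.25   0.092  1.95  -0.048  1.082 -0.195]
H tcp [ -1.1  36.2 180.9] Fh [0.3 0.1 0.1]
[ 0.027 -0.037 -0.999]
29 [185.1 185.6 186. ] 23;30 [185.  185.9 186.8] 89;31 [184.6 185.5 186.7] 98;32 [184.1 185.2 186.6] 95;33 [183.6 185.  185.9] 104;34 [183.1 184.5 185.6] 103;35 [183.1 184.  185.3] 104;36 [182.8 183.8 185.1] 99;37 [182.3 183.3 184.5] 103;38 [167.5 182.5 184. ] 181;39 [167.5 174.6 183.1] 291;40 [167.5 173.4 183. ] 297;41 [167.2 180.7 182.7] 214;42 [167.  168.1 182.6] 109;43 [166.8 168.  168.9] 70;44 [166.8 167.8 168.6] 81;45 [149.7 167.3 168.6] 130;46 [149.3 155.4 168.3] 207;47 [148.7 156.4 168.2] 191;48 [148.3 167.5 230.9] 234;49 [147.8 229.1 231.6] 371;50 [146.6 165.  231.7] 240;51 [144.9 146.5 148.1] 91;52 [144.1 145.4 147. ] 84;53 [143.6 144.5 146.1] 83;54 [141.8 143.5 144.9] 91;55 [141.  142.7 144.1] 90;
```

View pics/w16.png

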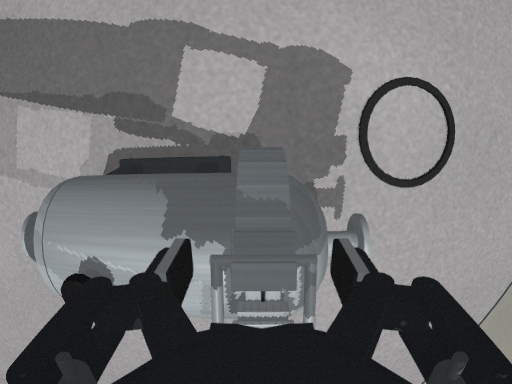

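>>> servo_tool --moves '[[0,[0.002,0.001,0],0],[0,[0,0,-0.008],0],[0,[0,0,-0.02],0],[0,[0,0,-0.03],0],[0,[0,0,-0.03],0],[0,[0,0,-0.03],0],[0,[0,0,-0.03],0],[0,[0,0,-0.01],0]]'

```text
time: 15.1
tool_pos: [0.5284, 0.1563, 0.3424]
tcp_rot: [1.627, 2.646, -0.04]
wrist_force: [0.7, 0.3, 1.6]
width: 0.999
```

```bash
python3 - <<'E'
from h import *
look('w17')
X=cloud(np.load('last_wrist.npz'),True,215,310,100,380)
h=np.stack([(X-O)@e,(X-O)@n,X[:,2]],-1)*1000
b=h[(abs(h[:,0])<10)&(h[:,2]>100)]
print()
for y in range(-95,28,3):
        k=b[abs(b[:,1]-y)<1]
        if len(k): print(y,np.percentile(k[:,2],[5,50,95]).round(1),len(k),end=';')
E
```

```text
t 15.1 p [0.5284 0.1563 0.3424] r [ 1.627  2.646 -0.04 ] F [0.7 0.3 1.6] w 0.999 q [ 0.268 -0.016  1.76  -0.044  1.393 -0.193]
H tcp [ -4.6  46.5 342.4] Fh [ 0.8 -0.1  1.6]
[ 0.016 -0.04  -0.999]
29 [184.8 186.3 187. ] 19;30 [185.4 186.1 187.4] 22;31 [184.6 185.6 186.9] 22;32 [184.6 185.2 185.8] 20;33 [183.3 184.9 185.7] 27;34 [183.3 184.2 185.3] 21;35 [182.8 184.  184.9] 24;36 [182.6 183.8 184.8] 23;37 [182.4 183.4 184.7] 25;38 [182. 183. 184.] 26;39 [167.1 172.7 183.3] 51;40 [167.1 173.9 182.9] 51;41 [167.5 175.4 182.5] 42;42 [166.2 167.8 169.1] 20;43 [166.5 167.6 168.6] 19;44 [167.  167.8 168.5] 18;45 [167.  167.9 169.2] 19;46 [166.9 167.7 168.9] 21;47 [148.5 166.3 168.4] 38;48 [148.1 166.8 168. ] 37;49 [147.5 163.7 168. ] 41;50 [146.8 156.5 168.3] 38;51 [144.4 146.5 147.2] 22;52 [144.3 145.8 146.8] 16;53 [143.2 144.9 145.9] 27;54 [142.2 143.2 145.2] 23;55 [140.7 142.  142.9] 19;
-80 [228.7 229.9 230.9] 28;-77 [227.9 229.1 230.4] 39;-74 [225.7 227.4 229.2] 43;-71 [224.5 226.1 227.4] 45;-68 [223.5 224.8 225.9] 41;-65 [222.1 223.5 224.3] 38;-62 [220.5 221.4 223.1] 43;-59 [218.6 220.1 221.4] 43;-56 [217.3 218.8 220.3] 47;-53 [216.  217.4 218.9] 45;-50 [214.  215.7 217.2] 44;-47 [213.1 214.1 215.6] 40;-44 [211.2 212.7 214. ] 43;-41 [210.4 211.3 212.5] 45;-38 [207.2 209.6 211.3] 59;-35 [202.  204.7 208.3] 77;-32 [197.2 200.2 202.3] 64;-29 [195.4 196.6 198. ] 30;-26 [195.8 199.  199.9] 37;-23 [185.4 192.4 198.3] 122;-20 [165.2 184.4 186.1] 48;-17 [166.1 183.3 185. ] 78;-14 [167.2 177.2 182.3] 65;-11 [161.6 168.4 169.5] 33;-8 [161.6 162.7 167.7] 34;-5 [161.4 163.3 164.4] 35;-2 [152.9 155.3 161.1] 52;1 [151.7 154.3 156. ] 28;4 [151.6 154.  155. ] 35;7 [151.6 153.6 154.8] 33;10 [152.5 153.4 154.4] 16;13 [161.5 161.5 161.5] 1;16 [161.4 162.3 163.2] 35;19 [166.  167.2 168.5] 21;22 [165.9 166.9 167.9] 20;
```

View pics/w17.png

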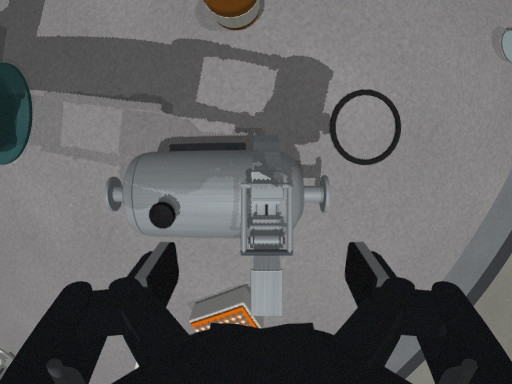

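View pics/w17z.png

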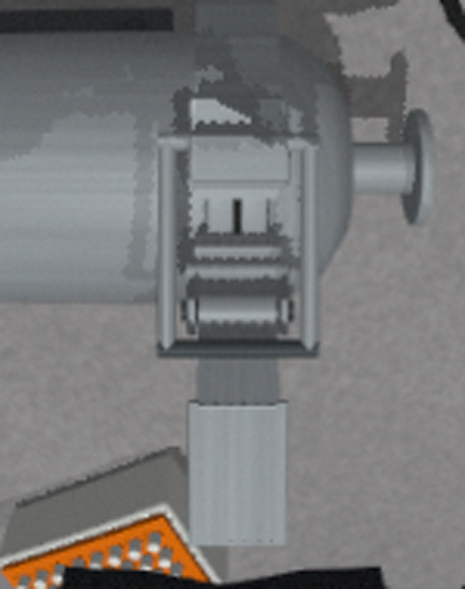

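>>> servo_tool --moves '[[255,[-0.013,0.001,0.004],0],[255,[-0.013,0.001,0.004],0],[255,[-0.013,0.001,0.005],0],[255,[-0.014,0.001,0.006],0],[255,[-0.014,0.001,0.006],0],[255,[-0.014,0,0.006],0],[255,[-0.014,0,0.006],0],[255,[-0.012,0,0.006],0]]'

```text
time: 15.82
tool_pos: [0.5821, 0.0506, 0.2884]
tcp_rot: [1.632, 2.657, -0.056]
wrist_force: [0.3, -0.2, 0.4]
width: 0.003
```

```bash
python3 - <<'E'
from h import *
s=hs();R=Ro.from_rotvec(s['tcp_rot']).as_matrix();print(R[:,2].round(3),'yaw',np.arctan2(R[1,1],R[0,1]))
cam('wrist','w18')
E
```

```text
t 15.82 p [0.5821 0.0506 0.2884] r [ 1.632  2.657 -0.056] F [ 0.3 -0.2  0.4] w 0.003 q [ 0.068  0.077  1.762 -0.045  1.304 -0.39 ]
H tcp [ -4.3 -72.  288.4] Fh [ 0.1 -0.3  0.4]
[ 0.001 -0.043 -0.999] yaw 0.4689684407043892
```

View pics/w18.png

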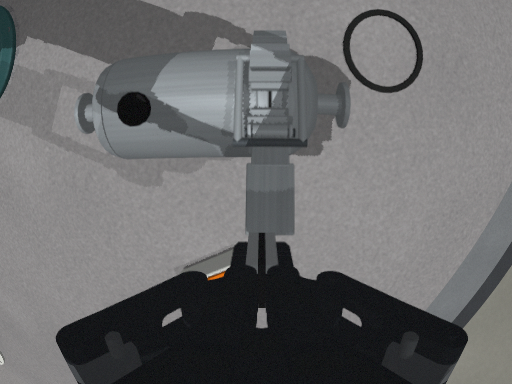

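>>> servo_tool --moves '[[255,[0.003,0.001,0],0],[255,[0.003,0.001,0.004],0],[255,[0.003,0.001,0.006],0],[255,[0.002,0.001,0.006],0],[255,[0.001,0,0.006],0],[255,[0.0,0,0.005],0],[255,[0,0,0],0],[255,[0,0,0],0]]'

```text
time: 16.53
tool_pos: [0.5773, 0.0601, 0.2496]
tcp_rot: [1.639, 2.663, -0.069]
wrist_force: [0.4, -0.3, 0.6]
width: -0.0
```

```bash
python3 - <<'E'
from h import *
s=hs()
cam('scene','s19')
a=cv2.imread('pics/s19.png')[60:230,180:330];cv2.imwrite('pics/s19z.png',cv2.resize(a,None,fx=3.5,fy=3.5,interpolation=cv2.INTER_CUBIC))
E
```

```text
t 16.53 p [0.5773 0.0601 0.2496] r [ 1.639  2.663 -0.069] F [ 0.4 -0.3  0.6] w -0.0 q [ 0.085  0.101  1.808 -0.046  1.248 -0.367]
H tcp [ -4.3 -61.4 249.6] Fh [ 0.3 -0.5  0.6]
```

View pics/s19z.png

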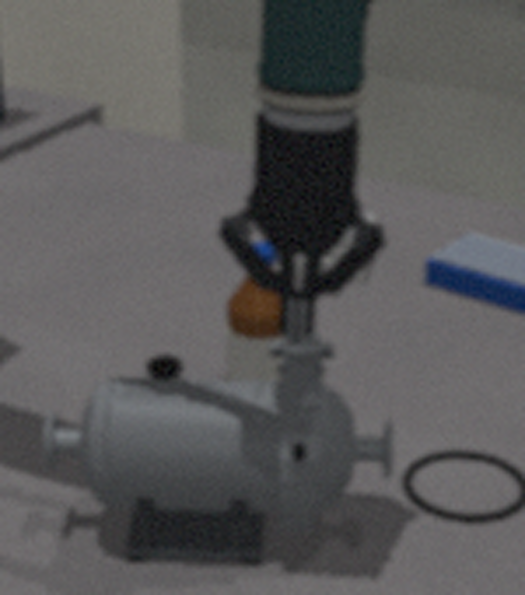

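>>> servo_tool --moves '[[255,[0,0.001,0.001],0],[255,[0,0.001,0.001],0],[255,[-0.001,0.001,0.001],0],[255,[-0.001,0.001,0.001],0],[255,[-0.001,0.001,0.001],0],[255,[-0.001,0.0,0.001],0],[255,[-0.001,0,0.001],0],[255,[0,0,0],0]]'

```text
time: 17.25
tool_pos: [0.5834, 0.0591, 0.2456]
tcp_rot: [1.641, 2.665, -0.066]
wrist_force: [-2.7, 0.6, 2.6]
width: -0.001
```

```bash
python3 - <<'E'
from h import *
s=hs();R=Ro.from_rotvec(s['tcp_rot']).as_matrix();print((R.T@e).round(3),(R.T@n).round(3),R[2].round(3))
E
```

```text
t 17.25 p [0.5834 0.0591 0.2456] r [ 1.641  2.665 -0.066] F [-2.7  0.6  2.6] w -0.001 q [ 0.081  0.115  1.8   -0.043  1.243 -0.372]
H tcp [  0.7 -65.  245.6] Fh [-2.1  1.8  2.6]
[-0.001  1.    -0.03 ] [ 1.    -0.    -0.031] [-0.031 -0.03  -0.999]
```

>>> servo_tool --moves '[[255,[-0.0015,0,0.002],0],[255,[-0.0015,0,0.002],0],[255,[-0.0015,0,0.002],0],[255,[-0.0015,0,0.002],0],[255,[-0.0015,0,0.002],0],[255,[-0.0015,0,0.002],0],[255,[-0.001,0,0.002],0],[255,[0,0,0],0]]'

```text
time: 17.92
tool_pos: [0.5871, 0.052, 0.2335]
tcp_rot: [1.644, 2.669, -0.058]
wrist_force: [-4.1, 3.4, 5.6]
width: 0.002
```

```bash
python3 - <<'E'
from h import *
s=hs()
E
```

```text
t 17.92 p [0.5871 0.052  0.2335] r [ 1.644  2.669 -0.058] F [-4.1  3.4  5.6] w 0.002 q [ 0.065  0.129  1.807 -0.036  1.222 -0.389]
H tcp [  0.8 -73.1 233.5] Fh [-2.1  4.8  5.6]
```

>>> servo_tool --moves '[[255,[-0.0012,0,0.002],0],[255,[-0.0012,0,0.002],0],[255,[-0.0012,0,0.002],0],[255,[-0.0012,0,0.002],0],[255,[-0.0012,0,0.002],0],[255,[-0.0012,0,0.002],0],[255,[-0.001,0,0.002],0],[255,[-0.001,0,0.002],0]]'

```text
time: 18.58
tool_pos: [0.5908, 0.0469, 0.2236]
tcp_rot: [1.646, 2.672, -0.045]
wrist_force: [-5.3, 2.6, 9.8]
width: -0.002
```

```bash
python3 - <<'E'
from h import *
s=hs();R=Ro.from_rotvec(s['tcp_rot']).as_matrix();print((R.T@e).round(3),(R.T@n).round(3),R[2].round(3))
cam('wrist','w20')
E
```

```text
t 18.58 p [0.5908 0.0469 0.2236] r [ 1.646  2.672 -0.045] F [-5.3  2.6  9.8] w -0.002 q [ 0.051  0.141  1.812 -0.027  1.202 -0.405]
H tcp [  1.8 -79.3 223.6] Fh [-3.5  4.7  9.8]
[ 0.001  1.    -0.023] [ 1.    -0.001 -0.018] [-0.018 -0.023 -1.   ]
```

View pics/w20.png

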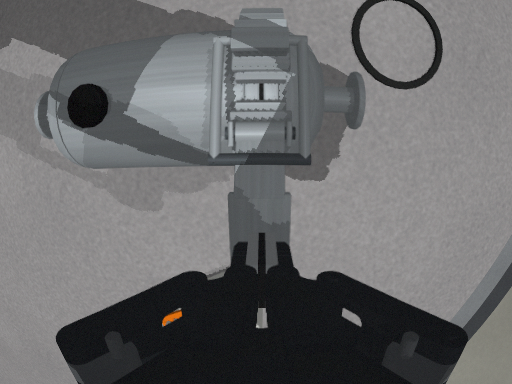

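>>> servo_tool --moves '[[255,[-0.0012,0,0.0025],0],[255,[-0.0012,0,0.0025],0],[255,[-0.0012,0,0.0025],0],[255,[-0.001,0,0.0025],0],[255,[-0.001,0,0.0025],0],[255,[-0.001,0,0.0025],0],[255,[-0.001,0,0.0025],0],[255,[-0.001,0,0.0025],0]]'

```text
time: 19.3
tool_pos: [0.5989, 0.0402, 0.2157]
tcp_rot: [1.642, 2.664, -0.027]
wrist_force: [-5.3, 2.9, 10.1]
width: 0.004
```

```bash
python3 - <<'E'
from h import *
s=hs()
E
```

```text
t 19.3 p [0.5989 0.0402 0.2157] r [ 1.642  2.664 -0.027] F [-5.3  2.9 10.1] w 0.004 q [ 0.037  0.153  1.814 -0.023  1.175 -0.421]
H tcp [  6.  -88.9 215.7] Fh [-3.5  5.  10.1]
```

>>> servo_tool --moves '[[255,[0.0005,-0.001,0.0025],0],[255,[0.0005,-0.001,0.0025],0],[255,[0.0005,-0.001,0.0025],0],[255,[0.0005,-0.001,0.0025],0],[255,[0.0,-0.001,0.0025],0],[255,[0,-0.001,0.0025],0],[255,[0,-0.001,0.0025],0],[255,[0,0,0.0025],0]]'

```text
time: 19.97
tool_pos: [0.6008, 0.0378, 0.2089]
tcp_rot: [1.631, 2.647, -0.005]
wrist_force: [-4.8, 0.9, 10.0]
width: 0.001
```

```bash
python3 - <<'E'
from h import *
s=hs();R=Ro.from_rotvec(s['tcp_rot']).as_matrix();print((R.T@e).round(3),(R.T@n).round(3),R[2].round(3))
cam('wrist','w21');cam('scene','s21')
a=cv2.imread('pics/s21.png')[60:230,180:330];cv2.imwrite('pics/s21z.png',cv2.resize(a,None,fx=3.5,fy=3.5,interpolation=cv2.INTER_CUBIC))
E
```

```text
t 19.97 p [0.6008 0.0378 0.2089] r [ 1.631  2.647 -0.005] F [-4.8  0.9 10. ] w 0.001 q [ 0.033  0.147  1.834 -0.023  1.136 -0.424]
H tcp [  6.6 -91.9 208.9] Fh [-3.9  3.  10. ]
[0.001 1.    0.014] [ 1.    -0.001 -0.029] [-0.029  0.014 -0.999]
```

View pics/w21.png

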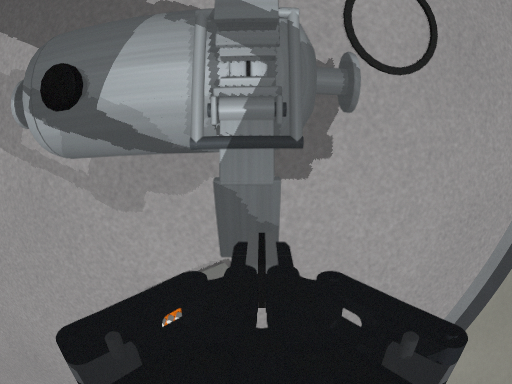

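View pics/s21z.png

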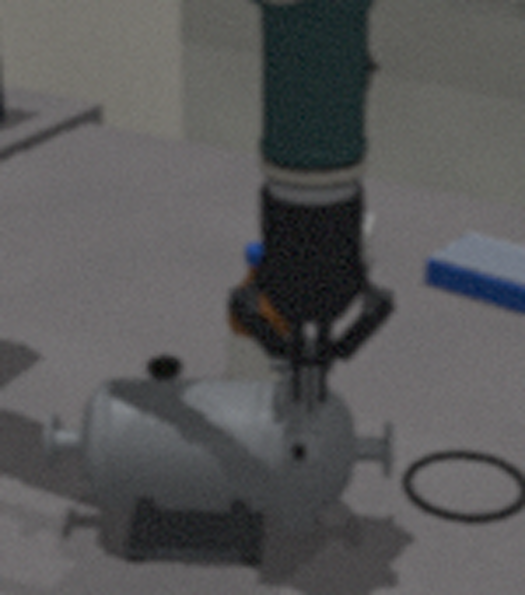

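>>> servo_tool --moves '[[255,[0.0005,-0.002,0.0025],0],[255,[0.0005,-0.002,0.0025],0],[255,[0.0005,-0.002,0.0025],0],[255,[0.0005,-0.002,0.0025],0],[255,[0.0005,-0.002,0.0025],0],[255,[0.0005,-0.002,0.0025],0],[255,[0.0005,-0.001,0.0025],0],[255,[0.0005,-0.001,0.0025],0]]'

```text
time: 20.73
tool_pos: [0.6023, 0.0342, 0.2028]
tcp_rot: [1.615, 2.618, 0.029]
wrist_force: [-2.8, 0.9, 7.3]
width: 0.001
```

```bash
python3 - <<'E'
from h import *
s=hs();R=Ro.from_rotvec(s['tcp_rot']).as_matrix();print((R.T@e).round(3),(R.T@n).round(3),R[2].round(3))
E
```

```text
t 20.73 p [0.6023 0.0342 0.2028] r [1.615 2.618 0.029] F [-2.8  0.9  7.3] w 0.001 q [ 0.026  0.13   1.865 -0.023  1.081 -0.429]
H tcp [  6.3 -95.8 202.8] Fh [-2.1  2.1  7.3]
[0.003 0.999 0.05 ] [ 0.999 -0.    -0.046] [-0.046  0.051 -0.998]
```

>>> servo_tool --moves '[[255,[0.001,0,0.003],0],[255,[0.001,0,0.003],0],[255,[0.001,0,0.003],0],[255,[0.001,0,0.003],0],[255,[0.001,0,0.003],0],[255,[0.001,0,0.003],0],[255,[0.0015,0,0.003],0],[255,[0.0015,0,0.003],0]]'

```text
time: 21.4
tool_pos: [0.6092, 0.0335, 0.1867]
tcp_rot: [1.598, 2.596, 0.03]
wrist_force: [-1.5, -1.5, 5.2]
width: -0.001
```

```bash
python3 - <<'E'
from h import *
s=hs();R=Ro.from_rotvec(s['tcp_rot']).as_matrix();print((R.T@e).round(3),(R.T@n).round(3),R[2].round(3))
cam('wrist','w22')
E
```

```text
t 21.4 p [0.6092 0.0335 0.1867] r [1.598 2.596 0.03 ] F [-1.5 -1.5  5.2] w -0.001 q [ 0.033  0.144  1.882 -0.041  1.027 -0.415]
H tcp [ 12.2 -99.5 186.7] Fh [-2.  -0.6  5.2]
[0.002 0.998 0.066] [ 0.998  0.003 -0.069] [-0.069  0.066 -0.995]
```

View pics/w22.png

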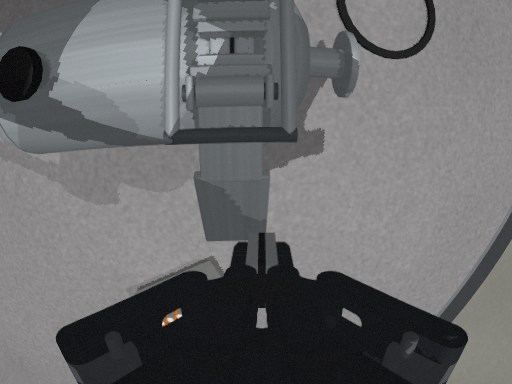

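>>> servo_tool --moves '[[255,[0,0,-0.003],0],[255,[0,-0.001,-0.004],0],[255,[0,-0.002,-0.004],0],[255,[0,-0.003,-0.004],0],[255,[0,-0.003,-0.004],0],[255,[0,-0.003,-0.003],0],[255,[0,-0.001,0],0],[255,[0,0,0],0]]'

```text
time: 22.12
tool_pos: [0.6037, 0.0286, 0.2179]
tcp_rot: [1.589, 2.578, 0.054]
wrist_force: [-1.3, 0.9, 6.0]
width: 0.002
```

```bash
python3 - <<'E'
from h import *
s=hs();R=Ro.from_rotvec(s['tcp_rot']).as_matrix();print((R.T@e).round(3),(R.T@n).round(3),R[2].round(3))
w=cam('wrist','w23')
X=cloud(w,True,100,330,10,300)
h=np.stack([(X-O)@e,(X-O)@n,X[:,2]],-1)*1000
b=h[(abs(h[:,0])<8)&(h[:,2]>100)]
for y in range(-125,60,3):
        k=b[abs(b[:,1]-y)<1.5]
        if len(k): print(y,np.percentile(k[:,2],[5,50,95]).round(1),len(k),end=';')
E
```

```text
t 22.12 p [0.6037 0.0286 0.2179] r [1.589 2.578 0.054] F [-1.3  0.9  6. ] w 0.002 q [ 0.023  0.092  1.881 -0.036  1.054 -0.427]
H tcp [   5.1 -101.4  217.9] Fh [-0.8  1.4  6. ]
[0.004 0.996 0.089] [ 0.997  0.003 -0.077] [-0.077  0.089 -0.993]
-107 [230.2 231.3 232. ] 18;-104 [230.3 231.3 232.3] 44;-101 [230.3 231.1 232. ] 45;-98 [192.5 231.1 241.4] 138;-95 [192.8 210.7 239.9] 456;-92 [193.2 204.9 238.8] 496;-89 [193.5 224.3 244. ] 922;-86 [193.7 241.8 250.6] 839;-83 [193.4 194.5 258.4] 201;-80 [193.9 195.7 261.5] 346;-77 [193.8 194.6 195.6] 180;-74 [194.  194.9 195.7] 187;-71 [194.2 195.1 196.1] 184;-68 [194.6 195.5 196.4] 185;-65 [194.5 195.5 196.5] 199;-62 [194.8 195.7 196.8] 205;-59 [195.  196.1 197. ] 201;-56 [195.3 196.2 197.4] 207;-53 [195.3 196.4 197.4] 221;-50 [194.5 195.7 197. ] 245;-47 [192.9 194.1 195.5] 244;-44 [191.3 192.8 194.1] 230;-41 [190.1 191.3 192.6] 227;-38 [189.  190.  191.7] 204;-35 [192.3 193.6 194.7] 206;-32 [186.2 193.  194.4] 265;-29 [184.3 185.5 186.7] 208;-26 [182.8 184.1 185.5] 198;-23 [183.3 184.6 185.7] 198;-20 [184.  185.2 186.2] 198;-17 [182.7 184.1 185.6] 198;-14 [166.8 180.8 182.8] 153;-11 [167.1 168.3 169.4] 154;-8 [161.6 163.1 168.8] 147;-5 [162.  162.9 163.9] 148;-2 [151.8 154.5 160.7] 95;1 [151.7 153.8 155.4] 133;4 [151.1 153.5 155. ] 134;7 [151.1 153.8 158.4] 189;10 [158.3 162.3 163.9] 184;13 [161.  162.5 166.4] 185;16 [165.1 167.2 168.5] 173;19 [165.5 166.5 167.7] 139;22 [164.  165.3 166.6] 128;
```

View pics/w23.png

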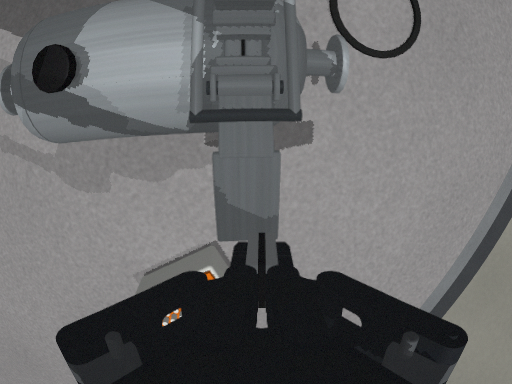

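>>> servo_tool --moves '[[255,[0.0022,-0.0025,0.001],0],[255,[0.0022,-0.0025,0.002],0],[255,[0.0022,-0.002,0.003],0],[255,[0.0022,-0.002,0.0035],0],[255,[0.0022,-0.0015,0.0035],0],[255,[0.0022,-0.0015,0.0035],0],[255,[0.0022,-0.0015,0.0035],0],[255,[0.0022,-0.0015,0.0035],0]]'

```text
time: 22.83
tool_pos: [0.6011, 0.0295, 0.2176]
tcp_rot: [1.559, 2.537, 0.075]
wrist_force: [1.5, -3.6, 9.8]
width: 0.002
```

```bash
cat >> h.py <<'E'
def ps():
    s=hs();R=Ro.from_rotvec(s['tcp_rot']).as_matrix();print((R.T@e).round(3),(R.T@n).round(3),R[2].round(3),'tip',hp(s['tool_pos']+.025*R[:,2]),'+y corner',hp(s['tool_pos']+.025*R[:,2]+.011*R[:,0]))
E
python3 - <<'E'
from h import *
ps()
E
```

```text
t 22.83 p [0.6011 0.0295 0.2176] r [1.559 2.537 0.075] F [ 1.5 -3.6  9.8] w 0.002 q [ 0.033  0.06   1.922 -0.057  0.997 -0.409]
H tcp [  3.2 -99.5 217.6] Fh [-0.3 -3.9  9.8]
[0.005 0.992 0.128] [ 0.994  0.009 -0.112] [-0.112  0.128 -0.985] tip [   6.4 -102.3  192.9] +y corner [  6.4 -91.3 191.7]
```

```bash
python3 - <<'E'
from h import *
t=dict(np.load('last_top.npz'));s=dict(np.load('last_scene.npz'))
# knob via wrist w17-like top view: use initial top dark blob
im=cv2.imread('pics/top0.png');m=(im.max(2)<45).astype('uint8')[200:270,200:265]
nn,l,stt,c=cv2.connectedComponentsWithStats(m)
for i in range(1,nn):
    if stt[i,4]>30:print(stt[i],c[i]+200)
D=np.load('last_top.npz')['depth'];
u,v=236,247
print(D[v-2:v+3,u-2:u+3].mean())
X=cloud(t,False,222,250,234,262);h=np.stack([(X-O)@e,(X-O)@n,X[:,2]],-1)*1000
k=h[h[:,2]>152];print(len(k),k.min(0),k.max(0),np.median(k,0))
E
```

```text
[31 43 10 10 86] [235.52325581 247.44186047]
1.0365119
430 [-176.67110541  -15.21247362  163.67260819] [-100.94057929   16.38949851  758.27762512] [-156.864123      3.1915057   747.72763027]
```

```bash
python3 - <<'E'
from h import *
t=dict(np.load('last_top.npz'))
for z in (.16,.17,.18):print(hp(onz(t,235.5,247.4,z)))
X=cloud(t,False,222,250,234,262);h=np.stack([(X-O)@e,(X-O)@n,X[:,2]],-1)*1000
k=h[(h[:,2]>152)&(h[:,2]<250)];print(len(k),k.min(0),k.max(0),np.median(k,0))
ps()
E
python3 - <<'E'
import numpy as np,sys
sys.path.insert(0,'.')
from h import *
# scene view profile of knob
s=dict(np.load('last_scene.npz'))
X=cloud(s,False,205,245,150,185);h=np.stack([(X-O)@e,(X-O)@n,X[:,2]],-1)*1000
k=h[(h[:,2]>155)&(h[:,2]<230)&(h[:,0]<-60)&(abs(h[:,1])<40)]
print(len(k),np.percentile(k,[2,50,98],0).round(1))
for z in range(150,200,4):
    q=h[(abs(h[:,2]-z)<2)&(h[:,0]<-60)&(abs(h[:,1])<25)]
    if len(q):print(z,len(q),q[:,0].min().round(),q[:,0].max().round(),q[:,1].min().round())
E
```

```text
[-114.4    1.4  160. ]
[-115.2    1.3  170. ]
[-116.1    1.2  180. ]
79 [-129.43322344  -15.21247362  163.67260819] [-100.94057929    7.73239933  173.47416887] [-116.13299742   -3.69003012  169.60327627]
t 22.83 p [0.6011 0.0295 0.2176] r [1.559 2.537 0.075] F [ 1.5 -3.6  9.8] w 0.002 q [ 0.033  0.06   1.922 -0.057  0.997 -0.409]
H tcp [  3.2 -99.5 217.6] Fh [-0.3 -3.9  9.8]
[0.005 0.992 0.128] [ 0.994  0.009 -0.112] [-0.112  0.128 -0.985] tip [   6.4 -102.3  192.9] +y corner [  6.4 -91.3 191.7]
66 [[-127.1  -15.8  155.5]
 [-111.9   -7.   169.7]
 [-100.3    6.9  171.7]]
150 27 -155.0 -63.0 -17.0
154 10 -122.0 -104.0 -12.0
158 3 -115.0 -106.0 -10.0
162 7 -127.0 -100.0 -15.0
166 13 -123.0 -100.0 -18.0
170 40 -127.0 -101.0 -16.0
```

```bash
cat >> h.py <<'E'
def ptip(x,y,z,nrow):
    s=bot.read_state();R=Ro.from_rotvec(s['tcp_rot']).as_matrix()
    plan(W(x,y,z)-.025*R[:,2],YAW,nrow)
E
python3 - <<'E'
from h import *
ptip(-10,-100,222,2)
ptip(-147,0,215,8)
E
```

```text
per row turn 0.0046091199030351415 shift 0.014542634294054904
[[0, [-0.0005, -0.0062, -0.0155], np.float64(0.0046)], [0, [-0.0006, -0.0062, -0.0155], np.float64(0.0046)]]
per row turn 0.0011522799757587854 shift 0.022872896633992397
[[0, [0.0123, -0.0185, -0.0066], np.float64(0.0012)], [0, [0.0123, -0.0186, -0.0066], np.float64(0.0012)], [0, [0.0122, -0.0186, -0.0066], np.float64(0.0012)], [0, [0.0122, -0.0186, -0.0066], np.float64(0.0012)], [0, [0.0122, -0.0186, -0.0066], np.float64(0.0012)], [0, [0.0122, -0.0186, -0.0066], np.float64(0.0012)], [0, [0.0122, -0.0186, -0.0066], np.float64(0.0012)], [0, [0.0121, -0.0186, -0.0066], np.float64(0.0012)]]
```

>>> servo_tool --moves '[[255,[0,-0.002,-0.008],0],[255,[0,-0.008,-0.013],0],[255,[0.008,-0.022,-0.013],0.002],[255,[0.016,-0.024,-0.008],0.002],[255,[0.017,-0.024,-0.006],0.002],[255,[0.017,-0.024,-0.004],0],[255,[0.017,-0.024,-0.003],0],[255,[0.015,-0.02,-0.003],0]]'

```text
time: 23.5
tool_pos: [0.4138, 0.0448, 0.2493]
tcp_rot: [1.572, 2.532, 0.075]
wrist_force: [0.6, 0.6, -0.3]
width: -0.0
```

```bash
python3 - <<'E'
from h import *
ps();ptip(-149,0,157,8)
w=cam('wrist','w24')
X=cloud(w,True,0,512,0,300)
h=np.stack([(X-O)@e,(X-O)@n,X[:,2]],-1)*1000
b=h[(abs(h[:,0])<8)&(h[:,2]>100)]
for y in range(-125,60,3):
        k=b[abs(b[:,1]-y)<1.5]
        if len(k): print(y,np.percentile(k[:,2],[5,50,95]).round(1),len(k),end=';')
E
```

```text
t 23.5 p [0.4138 0.0448 0.2493] r [1.572 2.532 0.075] F [ 0.6  0.6 -0.3] w -0.0 q [ 0.092 -0.352  2.216 -0.063  1.12  -0.345]
H tcp [-157.2   -1.5  249.3] Fh [ 0.8  0.3 -0.3]
[0.014 0.992 0.126] [ 0.994 -0.    -0.11 ] [-0.109  0.127 -0.986] tip [-154.1   -4.2  224.7] +y corner [-153.9    6.7  223.5]
per row turn -1.6471466230683074e-05 shift 0.008462564417900179
[[0, [0.0015, -0.0004, 0.0084], np.float64(-0.0)], [0, [0.0015, -0.0004, 0.0084], np.float64(-0.0)], [0, [0.0015, -0.0004, 0.0084], np.float64(-0.0)], [0, [0.0015, -0.0004, 0.0084], np.float64(-0.0)], [0, [0.0015, -0.0004, 0.0084], np.float64(-0.0)], [0, [0.0015, -0.0004, 0.0084], np.float64(-0.0)], [0, [0.0015, -0.0004, 0.0084], np.float64(-0.0)], [0, [0.0015, -0.0004, 0.0084], np.float64(-0.0)]]
-74 [224.6 225.5 226.7] 29;-71 [222.9 224.6 225.9] 51;-68 [128.7 223.  224.4] 60;-65 [127.6 221.5 223.1] 78;-62 [127.5 219.9 221.5] 79;-59 [114.9 218.7 220.3] 72;-56 [210.9 217.7 218.7] 60;-53 [138.2 215.8 217.7] 64;-50 [213.3 214.7 216.2] 55;-47 [212.2 213.1 214.6] 54;-44 [210.2 212.1 213.4] 53;-41 [157.7 210.4 211.8] 63;-38 [158.5
[... 157 characters left out ...]
[165.  185.  185.9] 52;-17 [165.4 183.5 185.5] 78;-14 [166.7 179.  182.7] 82;-11 [161.7 168.1 169.1] 32;-8 [161.6 166.1 168.6] 39;-5 [158.4 162.6 163.3] 29;-2 [153.2 156.3 162.2] 37;1 [153.4 154.2 154.8] 16;4 [152.9 153.7 154.5] 20;7 [152.  153.7 154.6] 23;10 [152.5 153.5 154.2] 10;13 [161.5 162.6 163.1] 14;16 [161.1 162.  163. ] 43;19 [165.5 166.9 167.7] 24;22 [165.2 166.2 167.5] 47;25 [164.6 164.9 165.5] 10;28 [184.2 185.6 186.6] 15;31 [184.4 185.5 186.6] 58;34 [183.4 184.4 185.5] 56;37 [182.  183.1 184.4] 56;40 [167.1 180.7 182.6] 109;43 [167.  167.6 168.7] 49;46 [149.2 167.5 168.8] 67;49 [147.1 149.1 168.1] 95;52 [143.4 145.  147. ] 53;55 [140.3 142.1 143.8] 53;58 [137.1 138.7 141. ] 49;
```

View pics/w24.png

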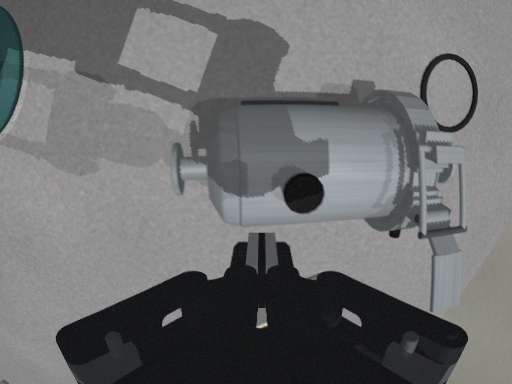

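>>> servo_tool --moves '[[255,[0.0015,0,0.009],0],[255,[0.0015,0,0.009],0],[255,[0.0015,0,0.009],0],[255,[0.0015,0,0.009],0],[255,[0.0015,0,0.009],0],[255,[0.0015,0,0.009],0],[255,[0.001,0.001,0.006],0],[255,[0,0.001,0],0]]'

```text
time: 24.22
tool_pos: [0.411, 0.0526, 0.1773]
tcp_rot: [1.579, 2.545, 0.061]
wrist_force: [0.9, -0.0, 0.2]
width: 0.001
```

```bash
python3 - <<'E'
from h import *
ps();cam('wrist','w25')
E
```

```text
t 24.22 p [0.411  0.0526 0.1773] r [1.579 2.545 0.061] F [ 0.9 -0.   0.2] w 0.001 q [ 0.113 -0.276  2.298 -0.07   0.981 -0.313]
H tcp [-156.2    6.7  177.3] Fh [ 0.8 -0.4  0.2]
[0.012 0.994 0.11 ] [ 0.995 -0.001 -0.103] [-0.102  0.111 -0.989] tip [-153.4    4.2  152.6] +y corner [-153.3   15.1  151.5]
```

View pics/w25.png

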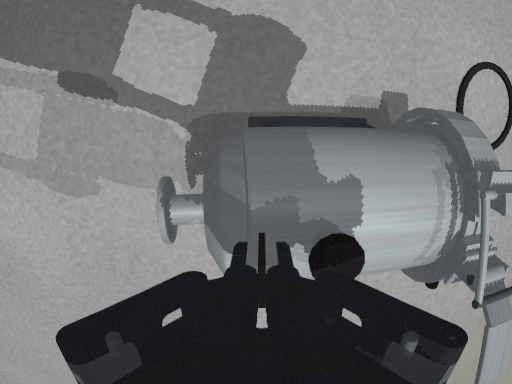

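>>> servo_tool --moves '[[255,[-0.001,0.004,-0.003],0],[255,[-0.001,0.004,0],0],[255,[-0.001,0.003,0],0],[255,[-0.001,0.002,0],0],[255,[0,0.002,0],0],[255,[0,0.002,0],0],[255,[0,0.002,0],0],[255,[0,0.002,0],0]]'

```text
time: 24.93
tool_pos: [0.4238, 0.0554, 0.183]
tcp_rot: [1.588, 2.561, 0.028]
wrist_force: [-8.0, -3.7, 4.0]
width: -0.002
```

```bash
python3 - <<'E'
from h import *
ps()
E
```

```text
t 24.93 p [0.4238 0.0554 0.183 ] r [1.588 2.561 0.028] F [-8.  -3.7  4. ] w -0.002 q [ 0.121 -0.232  2.252 -0.077  1.012 -0.302]
H tcp [-143.5    3.5  183. ] Fh [-8.8  0.3  4. ]
[0.01  0.997 0.082] [ 0.995 -0.002 -0.099] [-0.099  0.083 -0.992] tip [-141.4    1.   158.2] +y corner [-141.3   12.   157.2]
```

>>> servo_tool --moves '[[255,[0,0.002,-0.0005],0],[255,[0,0.0025,-0.0005],0],[255,[0,0.0025,-0.0005],0],[255,[0,0.0025,0],0],[255,[0,0.0025,0],0],[255,[0,0.0025,0],0],[255,[0,0.0025,0],0],[255,[0,0.0025,0],0]]'

```text
time: 25.6
tool_pos: [0.4245, 0.0558, 0.1836]
tcp_rot: [1.602, 2.586, -0.036]
wrist_force: [-9.4, -3.8, 5.1]
width: -0.001
```

```bash
python3 - <<'E'
from h import *
ps()
E
```

```text
t 25.6 p [0.4245 0.0558 0.1836] r [ 1.602  2.586 -0.036] F [-9.4 -3.8  5.1] w -0.001 q [ 0.134 -0.197  2.221 -0.094  1.057 -0.284]
H tcp [-142.6    3.5  183.6] Fh [-10.1   0.8   5.1]
[0.007 0.999 0.032] [ 0.995 -0.004 -0.097] [-0.097  0.032 -0.995] tip [-141.9    1.1  158.8] +y corner [-141.8   12.   157.7]
```

>>> servo_tool --moves '[[255,[0,0.0025,0],0],[255,[0,0.003,0],0],[255,[0,0.003,0],0],[255,[0,0.003,0],0],[255,[0,0.003,0],0],[255,[0,0.003,0],0],[255,[0,0.003,0],0],[255,[0,0.003,0],0]]'

```text
time: 26.27
tool_pos: [0.4255, 0.0563, 0.1844]
tcp_rot: [1.62, 2.613, -0.115]
wrist_force: [-10.6, -4.4, 8.0]
width: -0.002
```

```bash
python3 - <<'E'
from h import *
ps();ptip(-148,36,172,1)
E
```

```text
t 26.27 p [0.4255 0.0563 0.1844] r [ 1.62   2.613 -0.115] F [-10.6  -4.4   8. ] w -0.002 q [ 0.148 -0.153  2.184 -0.11   1.112 -0.264]
H tcp [-141.6    3.5  184.4] Fh [-11.5   0.8   8. ]
[ 0.005  1.    -0.03 ] [ 0.996 -0.007 -0.094] [-0.095 -0.029 -0.995] tip [-142.3    1.1  159.5] +y corner [-142.3   12.1  158.5]
per row turn -0.007326243607701954 shift 0.028587304998138566
[[0, [0.0335, -0.0063, -0.0156], np.float64(-0.0073)]]
```

>>> servo_tool --moves '[[255,[0,-0.006,-0.001],0],[255,[0.014,-0.001,-0.002],0],[255,[0.014,0,-0.002],0],[255,[0.008,0.005,-0.001],0],[255,[0,0.015,0],0],[255,[0,0.012,0],0],[255,[0,0.003,0],0],[255,[0,0,0],0]]'

```text
time: 26.93
tool_pos: [0.4399, 0.1039, 0.1909]
tcp_rot: [1.617, 2.606, -0.103]
wrist_force: [-0.4, 0.0, 0.1]
width: -0.001
```

```bash
python3 - <<'E'
from h import *
ps()
E
```

```text
t 26.93 p [0.4399 0.1039 0.1909] r [ 1.617  2.606 -0.103] F [-0.4  0.   0.1] w -0.001 q [ 0.248 -0.113  2.135 -0.111  1.119 -0.164]
H tcp [-107.3   39.5  190.9] Fh [-0.4  0.2  0.1]
[ 0.006  1.    -0.019] [ 0.995 -0.008 -0.097] [-0.098 -0.019 -0.995] tip [-107.8   37.1  166.1] +y corner [-107.7   48.   165. ]
```

>>> servo_tool --moves '[[255,[-0.004,-0.004,0.003],0],[255,[-0.004,-0.003,0.001],0],[255,[-0.003,0,0],0],[255,[-0.003,0,0],0],[255,[-0.003,0,0],0],[255,[-0.003,0,0],0],[255,[-0.003,0,0],0],[255,[-0.003,0,0],0]]'

```text
time: 27.6
tool_pos: [0.4387, 0.0897, 0.1882]
tcp_rot: [1.65, 2.624, -0.063]
wrist_force: [-4.4, 13.3, 1.4]
width: 0.002
```

```bash
python3 - <<'E'
from h import *
ps()
E
```

```text
t 27.6 p [0.4387 0.0897 0.1882] r [ 1.65   2.624 -0.063] F [-4.4 13.3  1.4] w 0.002 q [ 0.188 -0.12   2.145 -0.064  1.114 -0.232]
H tcp [-114.8   27.4  188.2] Fh [ 2.  13.8  1.4]
[ 0.019  1.    -0.013] [ 0.998 -0.019 -0.056] [-0.057 -0.012 -0.998] tip [-115.1   26.   163.3] +y corner [-114.9   37.   162.6]
```

>>> servo_tool --moves '[[255,[-0.003,0,0],0],[255,[-0.003,0,0],0],[255,[-0.003,0,0],0],[255,[-0.003,0,0],0],[255,[-0.003,0,0],0],[255,[-0.003,0,0],0],[255,[-0.003,0,0],0],[255,[-0.003,0,0],0]]'

```text
time: 28.27
tool_pos: [0.4392, 0.0886, 0.1889]
tcp_rot: [-1.693, -2.642, -0.001]
wrist_force: [-4.4, 11.4, 1.8]
width: 0.001
```

```bash
python3 - <<'E'
from h import *
ps();ptip(-115,35,255,1);ptip(0,-62,250,6)
E
```

```text
t 28.27 p [0.4392 0.0886 0.1889] r [-1.693e+00 -2.642e+00 -1.000e-03] F [-4.4 11.4  1.8] w 0.001 q [ 0.141 -0.119  2.142  0.003  1.121 -0.291]
H tcp [-114.8   26.2  188.9] Fh [ 1.2 12.1  1.8]
[ 0.036  0.999 -0.002] [ 0.999 -0.036  0.003] [ 0.003 -0.002 -1.   ] tip [-114.9   26.3  163.9] +y corner [-114.5   37.3  163.9]
per row turn -0.035701439408015734 shift 0.09109145476522001
[[0, [0.009, -0.0006, -0.0911], np.float64(-0.0357)]]
per row turn -0.005950239901335956 shift 0.023719476574341054
[[0, [-0.014, 0.0196, -0.0144], np.float64(-0.006)], [0, [-0.0141, 0.0196, -0.0144], np.float64(-0.006)], [0, [-0.0142, 0.0195, -0.0144], np.float64(-0.006)], [0, [-0.0143, 0.0194, -0.0144], np.float64(-0.006)], [0, [-0.0144, 0.0193, -0.0144], np.float64(-0.006)], [0, [-0.0145, 0.0192, -0.0144], np.float64(-0.006)]]
```

>>> servo_tool --moves '[[255,[0.004,0,-0.005],0],[255,[0,0,-0.025],-0.006],[255,[0,0,-0.03],-0.006],[255,[-0.005,0.01,-0.03],-0.006],[255,[-0.016,0.02,-0.004],-0.006],[255,[-0.018,0.022,0],-0.006],[255,[-0.018,0.022,0],-0.006],[255,[-0.018,0.022,0],0]]'

```text
time: 28.93
tool_pos: [0.5524, 0.0624, 0.2864]
tcp_rot: [-1.644, -2.67, 0.005]
wrist_force: [-0.1, 0.5, 0.1]
width: -0.002
```

```bash
python3 - <<'E'
from h import *
ps();ptip(0,-62,240,2)
w=cam('wrist','w26')
E
```

```text
t 28.93 p [0.5524 0.0624 0.2864] r [-1.644 -2.67   0.005] F [-0.1  0.5  0.1] w -0.002 q [ 6.700e-02  2.500e-02  1.820e+00  1.000e-03  1.304e+00 -4.000e-01]
H tcp [-25.5 -48.1 286.4] Fh [0.1 0.5 0.1]
[-0.     1.    -0.006] [1.    0.    0.003] [ 0.003 -0.006 -1.   ] tip [-25.6 -48.1 261.4] +y corner [-25.6 -37.1 261.4]
per row turn 0.00016454648829777874 shift 0.01458917362164236
[[0, [-0.007, 0.0129, 0.0106], np.float64(0.0002)], [0, [-0.007, 0.0129, 0.0106], np.float64(0.0002)]]
```

View pics/w26.png

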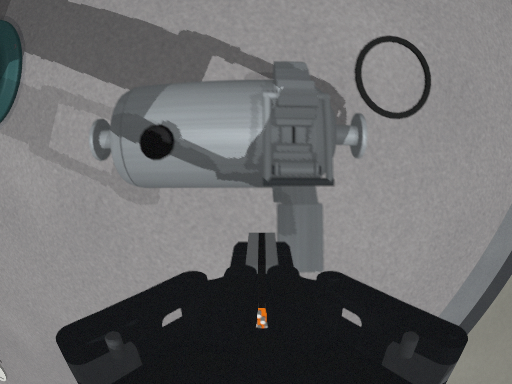

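>>> servo_tool --moves '[[255,[-0.006,0.012,0.01],0],[255,[-0.006,0.011,0.01],0],[255,[-0.004,0.002,0.008],0],[255,[-0.001,0,0.004],0],[255,[-0.002,0,0.003],0],[255,[-0.002,0,0.003],0],[255,[-0.002,-0.0005,0.003],0],[255,[-0.002,-0.0005,0.003],0]]'

```text
time: 29.65
tool_pos: [0.5933, 0.0464, 0.2451]
tcp_rot: [1.653, 2.667, 0.006]
wrist_force: [-0.5, 3.8, 6.0]
width: 0.002
```

```bash
python3 - <<'E'
from h import *
ps()
E
```

```text
t 29.65 p [0.5933 0.0464 0.2451] r [1.653 2.667 0.006] F [-0.5  3.8  6. ] w 0.002 q [ 3.600e-02  1.180e-01  1.797e+00  1.000e-03  1.221e+00 -4.260e-01]
H tcp [  3.7 -80.9 245.1] Fh [1.3 3.7 6. ]
[0.006 1.    0.005] [ 1.    -0.006 -0.001] [-0.001  0.005 -1.   ] tip [  3.9 -80.9 220.1] +y corner [  3.9 -69.9 220.1]
```

>>> servo_tool --moves '[[255,[0.002,-0.001,0.001],0],[255,[0.002,-0.001,0.003],0],[255,[0,-0.001,0.0035],0],[255,[-0.0005,-0.001,0.0035],0],[255,[-0.0005,-0.001,0.0035],0],[255,[-0.0005,-0.001,0.0035],0],[255,[-0.0005,-0.001,0.0035],0],[255,[-0.0005,-0.001,0.0035],0]]'

```text
time: 30.32
tool_pos: [0.5945, 0.0421, 0.2358]
tcp_rot: [1.633, 2.641, 0.029]
wrist_force: [0.3, 2.1, 7.1]
width: 0.001
```

```bash
python3 - <<'E'
from h import *
ps()
E
```

```text
t 30.32 p [0.5945 0.0421 0.2358] r [1.633 2.641 0.029] F [0.3 2.1 7.1] w 0.001 q [ 0.031  0.105  1.829 -0.005  1.166 -0.43 ]
H tcp [  3.  -85.2 235.8] Fh [1.2 1.7 7.1]
[0.004 0.999 0.035] [ 1.    -0.003 -0.021] [-0.021  0.035 -0.999] tip [  3.8 -85.8 210.8] +y corner [  3.9 -74.8 210.6]
```

>>> servo_tool --moves '[[255,[0.002,-0.0015,0.004],0],[255,[0.002,-0.0015,0.005],0],[255,[0.0015,-0.0015,0.0055],0],[255,[0.001,-0.0015,0.0055],0],[255,[0.001,-0.0015,0.0055],0],[255,[0.001,-0.0015,0.0055],0],[255,[0.001,-0.001,0.0055],0],[255,[0.001,-0.001,0.0055],0]]'

```text
time: 30.98
tool_pos: [0.5963, 0.0372, 0.2172]
tcp_rot: [1.6, 2.6, 0.044]
wrist_force: [-1.5, -0.2, 9.6]
width: 0.002
```

```bash
python3 - <<'E'
from h import *
ps()
E
```

```text
t 30.98 p [0.5963 0.0372 0.2172] r [1.6   2.6   0.044] F [-1.5 -0.2  9.6] w 0.002 q [ 0.034  0.094  1.88  -0.028  1.079 -0.421]
H tcp [  2.3 -90.4 217.2] Fh [-1.4  0.5  9.6]
[0.002 0.997 0.071] [ 0.998  0.002 -0.06 ] [-0.06   0.071 -0.996] tip [  4.1 -91.9 192.3] +y corner [  4.1 -80.9 191.6]
```

>>> servo_tool --moves '[[255,[0.0015,-0.002,0.006],0],[255,[0.0015,-0.002,0.006],0],[255,[0.0015,-0.002,0.006],0],[255,[0.0015,-0.002,0.006],0],[255,[0.0015,-0.0015,0.006],0],[255,[0.0015,-0.0015,0.006],0],[255,[0.0015,-0.0015,0.006],0],[255,[0.0015,-0.0015,0.006],0]]'

```text
time: 31.65
tool_pos: [0.5951, 0.0366, 0.1874]
tcp_rot: [1.576, 2.567, 0.066]
wrist_force: [1.0, -0.3, 4.0]
width: -0.002
```

```bash
python3 - <<'E'
from h import *
ps()
E
```

```text
t 31.65 p [0.5951 0.0366 0.1874] r [1.576 2.567 0.066] F [ 1.  -0.3  4. ] w -0.002 q [ 0.039  0.094  1.941 -0.043  0.976 -0.409]
H tcp [  0.9 -90.5 187.4] Fh [ 0.8 -0.7  4. ]
[0.002 0.995 0.104] [ 0.996  0.007 -0.086] [-0.087  0.104 -0.991] tip [  3.6 -92.6 162.7] +y corner [  3.6 -81.7 161.7]
```

>>> servo_tool --moves '[[255,[0.002,-0.0015,0.005],0],[255,[0.002,-0.0015,0.005],0],[255,[0.002,-0.001,0.005],0],[255,[0.002,-0.001,0.0045],0],[255,[0.0025,-0.001,0.004],0],[255,[0.0025,-0.001,0.004],0],[255,[0.0025,-0.001,0.0035],0],[255,[0.0025,-0.001,0.0035],0]]'

```text
time: 32.32
tool_pos: [0.5884, 0.0406, 0.1565]
tcp_rot: [1.558, 2.552, 0.058]
wrist_force: [-0.7, -6.7, 12.6]
width: 0.001
```

```bash
python3 - <<'E'
from h import *
ps()
E
```

```text
t 32.32 p [0.5884 0.0406 0.1565] r [1.558 2.552 0.058] F [-0.7 -6.7 12.6] w 0.001 q [ 0.056  0.106  1.992 -0.068  0.899 -0.38 ]
H tcp [ -3.1 -83.8 156.5] Fh [-3.6 -5.7 12.6]
[-0.002  0.994  0.112] [ 0.994  0.014 -0.107] [-0.108  0.111 -0.988] tip [ -0.3 -86.5 131.8] +y corner [ -0.3 -75.6 130.6]
```

>>> servo_tool --moves '[[255,[-0.002,0,-0.003],0],[255,[-0.004,0,-0.006],0],[255,[-0.006,0,-0.015],0],[255,[-0.004,0,-0.03],0],[255,[0,0,-0.035],0],[255,[0,0,-0.035],0],[255,[0,0,-0.03],0],[255,[0.0,0,-0.01],0]]'

```text
time: 32.98
tool_pos: [0.5639, 0.0328, 0.3154]
tcp_rot: [1.569, 2.572, 0.037]
wrist_force: [1.2, -0.3, 0.2]
width: 0.002
```

```bash
python3 - <<'E'
from h import *
ps()
w=cam('wrist','w27');cam('scene','s27');cam('top','t27')
X=cloud(w,True,0,512,0,380)
h=np.stack([(X-O)@e,(X-O)@n,X[:,2]],-1)*1000
b=h[(abs(h[:,0])<8)&(h[:,2]>100)]
for y in range(-125,60,3):
        k=b[abs(b[:,1]-y)<1.5]
        if len(k): print(y,np.percentile(k[:,2],[5,50,95]).round(1),len(k),end=';')
a=cv2.imread('pics/s27.png')[60:230,180:330];cv2.imwrite('pics/s27z.png',cv2.resize(a,None,fx=3.5,fy=3.5,interpolation=cv2.INTER_CUBIC))
E
```

```text
t 32.98 p [0.5639 0.0328 0.3154] r [1.569 2.572 0.037] F [ 1.2 -0.3  0.2] w 0.002 q [ 0.043 -0.05   1.846 -0.054  1.225 -0.417]
H tcp [-28.6 -79.8 315.4] Fh [ 0.9 -0.8  0.2]
[-0.004  0.996  0.089] [ 0.995  0.013 -0.096] [-0.097  0.088 -0.991] tip [-26.4 -82.2 290.6] +y corner [-26.5 -71.2 289.5]
-86 [344.8 348.7 349.9] 7;-83 [347.8 353.1 360.2] 556;-80 [130.6 365.1 372.1] 264;-77 [134.2 365.  372.1] 322;-74 [137.8 365.4 372.3] 328;-71 [142.  368.7 383.4] 418;-68 [350.3 376.3 388.1] 963;-65 [339.4 353.4 379.3] 1418;-62 [343.4 367.1 389.8] 1374;-59 [156.9 379.9 391.7] 76;-56 [160.4 162.5 164.4] 36;-53 [165.2 166.2 166.9] 53;-50 [166.5 167.6 168.5] 51;-47 [168.  169.6 170.5] 54;-44 [169.5 170.9 171.5] 53;-41 [177.1 178.5 179.7] 37;-38 [177.8 178.8 179.9] 71;-35 [173.6 175.3 178.1] 73;-32 [174.5 175.9 177.2] 56;-29 [176.3 177.9 179. ] 58;-26 [180.7 182.7 184.1] 56;-23 [183.6 184.6 185.8] 69;-20 [183.8 185.  186.2] 65;-17 [182.4 183.8 185.3] 76;-14 [166.1 168.  182.6] 93;-11 [167.1 168.5 169.7] 54;-8 [161.4 162.9 168.3] 72;-5 [161.6 162.6 163.8] 54;-2 [150.9 154.8 159.6] 62;1 [151.5 153.7 154.8] 60;4 [151.2 153.3 154.8] 54;7 [153.  160.9 164.1] 66;10 [161.8 162.7 163.7] 62;13 [161.9 167.2 168.7] 65;16 [165.8 167.1 168.5] 65;19 [164.5 165.8 167.2] 55;22 [164.8 185.6 187.9] 107;25 [185.3 186.4 187.6] 70;28 [184.1 185.3 186.3] 68;31 [183.  184.2 185.4] 72;34 [182.2 183.3 184.8] 42;37 [168.4 169.4 170.5] 47;40 [167.9 169.2 170.7] 62;43 [168.1 169.5 170.6] 49;46 [147.5 147.5 147.5] 1;49 [143.7 145.4 146.4] 39;52 [140.8 142.3 143.9] 46;55 [137.9 139.1 141.3] 44;58 [134.7 136.6 138.2] 38;
```

View pics/w27.png

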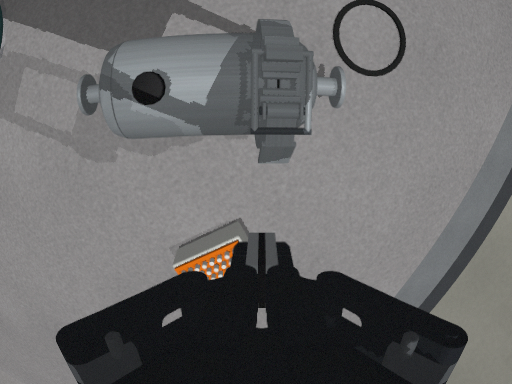

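View pics/s27z.png

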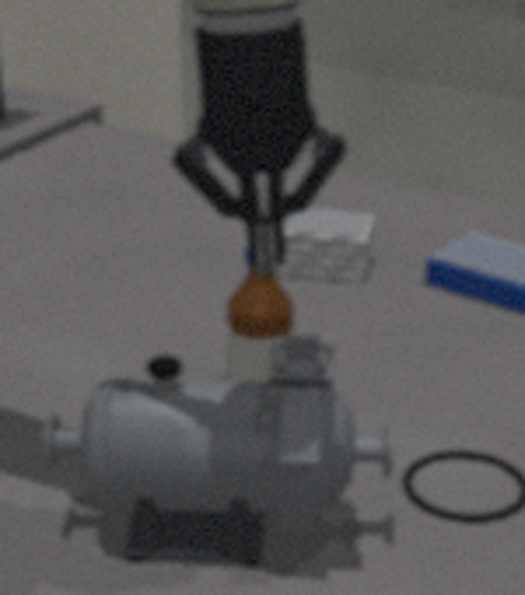

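```bash
python3 - <<'E'
from h import *
a=cv2.imread('pics/top0.png').astype(int);b=cv2.imread('pics/t27.png').astype(int)
for nm,f in (('tip',lambda i:(i[:,:,2]>150)&(i[:,:,0]<90)&(np.arange(512)>270)),('cap',lambda i:(i[:,:,0]>120)&(i[:,:,2]<70)&(np.arange(512)>110)&(np.arange(512)<180)),('gasket',lambda i:(i.max(2)<40)&(np.arange(512)>150)&(np.arange(512)<196)&(np.arange(384)[:,None]>155)&(np.arange(384)[:,None]<210))):
    for i in (a,b):
        m=np.argwhere(f(i));print(nm,len(m),m.mean(0).round(1) if len(m) else None)
bot.finish_job();hs()
E
```

```text
tip 532 [194.4 313.7]
tip 542 [194.5 313.5]
cap 112 [269.7 131.7]
cap 116 [269.7 131.6]
gasket 228 [183.5 174.4]
gasket 216 [183.4 173.2]
the job is handed in; nothing more can be done
the job is handed in; nothing more can be done
```

The latch is closed and the job is handed in at about 33 s. I gripped the bail, drew the lever to its stop, took the bar down outside the nose and back under it, then pressed the lever over with the closed fingertips.

- **Retry:** The first press slid off near mid-stroke because the tool had tilted under load, and the lever sprang back to about 1.4 rad. I straightened the tool by pushing gently (up to about 14 N) against the black port cap on the shell. I then pressed again, past centre, to the stop.
- **Lever and band:** With the fingers lifted off, depth readings put the lever home, with strip and handle slopes matching about 0 rad to within a few degrees. The keeper had moved in about 6 of its 8 mm, so the band is at roughly 0.012 rad.
- **Bar:** It was last seen about 2–3 mm below the seat, under the nose, before the press. I did not measure it directly after closing; the keeper's movement shows it is still hooked.
- **Forces:** The peaks I read were about 9 N pulling the bail and about 14 N on the lever. I only read them between moves, so short peaks could have been higher.
- **Bystanders:** From the top camera, the bottle cap and tip box are unchanged to within 0.2 pixel. The gasket's measured centre moved 1.2 pixels (about 3 mm). Its mask also changed size, and the arm was never near it.
- **Disagreement:** My wrist camera measurements ran 2–3 mm off the geometry given for the keeper, so I relied on feel for the hooking. At hand-in the arm was clear of everything.

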